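# Load the sloping blank carrier and lower its keeper

## Robot

A 6-joint arm with a two-finger parallel gripper is mounted at the origin on a cart in front of the work surface, level with it; the furniture and walls round the work are solid. World frame = base frame: x ahead of the robot, y to its left, z up, the work surface at z = 0. Lengths are in m, angles in rad, forces in N, time in s.
With the tool pointing down it reaches from about 0.275 to 0.725 m from the base axis. Payload 15.9 kg.
Tool frame: the origin (TCP) lies on the mounting face of the last link; the fingertips stand 173 mm ahead of it and the grasp point (between the pads) lies 155 mm ahead of it; z points along the fingers, y is the line along which they close (so a half turn about z gives the same grasp; the last joint's range is limited). The gripper opens to 85 mm and grips with 20 to 120 N. Pads are 22 mm wide; open, the fingers measure 114 mm over their backs; the gripper's body (76 mm by 85 mm) begins 54 mm behind the grasp point. The pads swing forward as they close: fully open they stand 13 mm farther back than shut.
Start: joints at [1.136, 0.213, -0.034, 1.323, 0, 1.571], TCP at [0.211, 0.453, 0.405] pointing down, gripper open.
Joint ranges: [-2.98, 2.98], [-0.74, 1.72], [-1.14, 1.35], [-2.1, 2.04], [-1.57, 1.44], [-3.14, 3.14]. Speed limits (rad/s): [1.89, 1.89, 2.39, 2.57, 3.14, 3.14].

## Interface

Orientations are given as a unit quaternion [x, y, z, w].
In Python, from station import manip, viewer, ticket gives the robot as it stands.
- The arm moves only by the tool play_rows, never from a script. Its argument "targets" is a list of rows, each an object with "dr": the turn, a rotation vector about the tool's x, y, z in rad, a list of three; "delta_pos": the shift along the tool's x, y, z in m, a list of three; "jaw": the opening, from 0 (shut) to 1 (fully open). In form: [{"dr": [rx, ry, rz], "delta_pos": [tx, ty, tz], "jaw": jaw}, ...]. A call has 1 to 20 rows; each row is the pose to reach, as a shift and turn from the pose commanded when the call began, along the tool's axes at that moment; what a row does not reach only later rows make up. A row lasts 1/10 s, in which the tool goes at most 50 mm and 8.59 degrees, less where a joint would pass 70% of its speed; a pose out of reach is approached as far as the arm can. A call with a gripper value outside its range is refused whole. The fingers move at their own pace and stop on an object; "squeeze" is the grip in N (left out, the last holds). Time passes only in rows, so rows that repeat a pose let the fingers close. It gives the time, the measured TCP pose, the force, the opening and the grip force at its end, in the units of the state.
- manip.get_state(): the state, without advancing time (a new reading comes with each control period).
- viewer.get_image(name): name is "scene" or "side" or "wrist"; returns the picture (420x560x3 uint8, red, green, blue); there is no depth.
- viewer.camera_params(name): a dict with "K" (3x3 intrinsics, pixels), "rvec" (rotation vector, rad) and "tvec" (3), from world to camera coordinates, as OpenCV has them; the wrist camera has in their place "T_tool_cam" (4x4, takes a point from camera to tool coordinates, whose origin is the TCP and whose axes are the flange's). Camera axes: x right, y down, z forward; pixel columns grow to the right and rows downward; lengths in m; the calibration is good to about 2 mm. The wrist camera is an equidistant fisheye: a pixel r from the principal point sees the ray r / f radians off the axis. A picture is of the moment at which its call begins: read the wrist's pose just before it. camera_params takes no time and is no camera call.
- ticket.job_done(): hands the job in; it is judged then, once.
Trained networks look in the newest picture that a camera, given by its name, has taken for a name from the list of things; names that differ only in an ending like _2 or _b are one class to them, and where a whole thing is asked for, a point or a joint stands for the part that bears it (a point fixed in the world has none). Each returns a list of dicts, best first, with "score" (0 to 1); they miss things now and then, are a little off and sometimes report something else, mostly with a low value. They report only what shows in the picture. A call takes as long as a camera call. They do not tell look-alikes from the thing itself.
- viewer.find_in(camera, target): "bbox" ([left, top, width, height] in pixels, round what is visible of it).
- viewer.trace(camera, target): "region" (420x560 bool, what is visible of it) and "bbox" ([left, top, width, height] in pixels, round what is visible of it).
- viewer.mark_of(camera, target): "at" ([row, column] in pixels: a listed point, or the origin of a listed thing).
The state is a dict: "t": time; "joints": joint angles; "dq": joint speeds; "effort": joint torques, N m; "tool_pos": TCP position; "orientation": TCP orientation; "force": force on the tool from outside, world axes, zero at the start; "torque": the same for the moment, N m; "opening": finger opening in m; "finger_force": force on a finger pad.
Only numpy, scipy, OpenCV 4.12 (cv2) and the standard library are available. Lean on these libraries where they do the work, as an engineer would, in place of code of your own. Each camera call takes 0.05 s, during which the arm holds its last target. There are 200 camera calls.

## Task

Load the sloping carrier for the drilling job: lay the three square walnut blanks lengthways in its three pockets, one to a pocket, flat on the pocket floor and slid right down against the brass stop at the low end. Then swing the steel keeper bar fully down behind their upper ends so that it locks them in, and let go. Leave the other things on the bench where they are.

Things in the scene. Friction and masses are not known exactly. Their poses are not given: they have to be found in the camera images.
- carrier: Fixed wooden stand of the blank carrier, 215 x 254 mm on the bench, 0.21 m high with the keeper up. Origin: under its centre, on the bench; z up; x level, towards the high end of the sloping board (away from the robot at yaw 0), y to the left.
- tray: Pale board, 210 x 242 mm, sloping 0.56 rad (32 deg), low end to the robot; three pockets, each 46 wide, 114 long up the slope, 12 deep, cork floor, 76 apart. A brass stop strip at the low end stands 25 above the pocket floors. Origin: middle pocket's floor at the stop; x up the slope, y across to the left, z square out of the board.
- pocket_left (a point): The left pocket (tray y = +76 mm): the point where the middle of a blank is when it lies home, 50 mm up the slope from the stop and 16 mm above the pocket floor. Axes as the tray's.
- pocket_middle (a point): The middle pocket (tray y = 0): the point where the middle of a blank is when it lies home, 50 mm up the slope from the stop and 16 mm above the pocket floor. Axes as the tray's.
- pocket_right (a point): The right pocket (tray y = -76 mm): the point where the middle of a blank is when it lies home, 50 mm up the slope from the stop and 16 mm above the pocket floor. Axes as the tray's.
- keeper (a joint): Keeper: round steel bar, 14 mm thick, 236 long, across the board, on two flat arms that pivot at the sides of the high end. 0 = fully down, 5 mm behind the high ends of blanks that touch the stop; grows as it swings up and back, to 2.1 rad. Stiff pivots: it stays where it is left and turns with 1 to 2 N at the bar.
- keeper_bar (a point): Middle of the keeper's bar, on its axis (62 mm from the hinge axis). When down it is at x = 112, z = 24 mm in the tray's frame. Two black rubber rings are on the bar 39 mm either side.
- keeper_hinge (a point): Middle of the keeper's hinge axis, fixed: x = 174, y = 0, z = 24 mm in the tray's frame. The axis runs along the tray's y; the arms point along the tray's -x at 0 and along its +z at 1.57 rad.
- blank_a: One of three like dark walnut blanks, square, 32 x 100 x 32 mm, about 80 g, lying on the bench. Origin: centre of its underside; y along its length, z up.
- blank_a_mid (a point): Centre of blank a, 16 mm above its underside.
- blank_b: One of three like dark walnut blanks, square, 32 x 100 x 32 mm, about 80 g, lying on the bench. Origin: centre of its underside; y along its length, z up.
- blank_b_mid (a point): Centre of blank b, 16 mm above its underside.
- blank_c: One of three like dark walnut blanks, square, 32 x 100 x 32 mm, about 80 g, lying on the bench. Origin: centre of its underside; y along its length, z up.
- blank_c_mid (a point): Centre of blank c, 16 mm above its underside.
- cup: Turned wooden cup, 58 mm across, 75 mm high, standing. Origin: centre of its foot.
- chuck: White and black lathe chuck, 88 mm across, 65 mm high. Origin: centre of its underside.
- burl: Round burl blank, 40 mm across, 62 mm high, standing. Origin: centre of its underside.
- chuck_key: T-shaped chuck key with green grip, 60 x 95 x 15 mm. Origin: centre of its underside.
- pad: Red abrasive pad, 50 x 75 x 18 mm. Origin: centre of its underside.
- bench_brush: Bench brush with wooden handle, 22 x 160 x 33 mm. Origin: centre of its underside.
- tape: Yellow tape measure, 62 x 80 x 32 mm. Origin: centre of its underside.
Mind the look-alikes: they are no part of the job. Leave any orange look-alike of the blank_b alone.

How it is judged:
On the way:
1. each pocket holds a blank on its floor before the keeper is swung down (keeper above 0.35 rad) (((x of blank_a_mid in the frame of pocket_left between -0.006 and 0.02 m and y of blank_a_mid in the frame of pocket_left between -0.011 and 0.011 m and z of blank_a_mid in the frame of pocket_left between -0.005 and 0.008 m) or (x of blank_b_mid in the frame of pocket_left between -0.006 and 0.02 m and y of blank_b_mid in the frame of pocket_left between -0.011 and 0.011 m and z of blank_b_mid in the frame of pocket_left between -0.005 and 0.008 m) or (x of blank_c_mid in the frame of pocket_left between -0.006 and 0.02 m and y of blank_c_mid in the frame of pocket_left between -0.011 and 0.011 m and z of blank_c_mid in the frame of pocket_left between -0.005 and 0.008 m)) and ((x of blank_a_mid in the frame of pocket_middle between -0.006 and 0.02 m and y of blank_a_mid in the frame of pocket_middle between -0.011 and 0.011 m and z of blank_a_mid in the frame of pocket_middle between -0.005 and 0.008 m) or (x of blank_b_mid in the frame of pocket_middle between -0.006 and 0.02 m and y of blank_b_mid in the frame of pocket_middle between -0.011 and 0.011 m and z of blank_b_mid in the frame of pocket_middle between -0.005 and 0.008 m) or (x of blank_c_mid in the frame of pocket_middle between -0.006 and 0.02 m and y of blank_c_mid in the frame of pocket_middle between -0.011 and 0.011 m and z of blank_c_mid in the frame of pocket_middle between -0.005 and 0.008 m)) and ((x of blank_a_mid in the frame of pocket_right between -0.006 and 0.02 m and y of blank_a_mid in the frame of pocket_right between -0.011 and 0.011 m and z of blank_a_mid in the frame of pocket_right between -0.005 and 0.008 m) or (x of blank_b_mid in the frame of pocket_right between -0.006 and 0.02 m and y of blank_b_mid in the frame of pocket_right between -0.011 and 0.011 m and z of blank_b_mid in the frame of pocket_right between -0.005 and 0.008 m) or (x of blank_c_mid in the frame of pocket_right between -0.006 and 0.02 m and y of blank_c_mid in the frame of pocket_right between -0.011 and 0.011 m and z of blank_c_mid in the frame of pocket_right between -0.005 and 0.008 m)) and value of joint keeper above 0.35 rad), for 0.2 s.
At the end, for the whole second after the job is handed in: Each of the three pockets holds one blank at rest, lying lengthways flat on the pocket floor, its low end within 8 mm of the stop (the keeper itself allows about 5 mm), and the keeper is down, within 0.1 rad of its end (((x of blank_a_mid in the frame of pocket_left between -0.006 and 0.008 m and y of blank_a_mid in the frame of pocket_left between -0.011 and 0.011 m and z of blank_a_mid in the frame of pocket_left between -0.005 and 0.005 m and angle between the y axis of blank_a and the x axis of tray, either way round below 0.2 rad) or (x of blank_b_mid in the frame of pocket_left between -0.006 and 0.008 m and y of blank_b_mid in the frame of pocket_left between -0.011 and 0.011 m and z of blank_b_mid in the frame of pocket_left between -0.005 and 0.005 m and angle between the y axis of blank_b and the x axis of tray, either way round below 0.2 rad) or (x of blank_c_mid in the frame of pocket_left between -0.006 and 0.008 m and y of blank_c_mid in the frame of pocket_left between -0.011 and 0.011 m and z of blank_c_mid in the frame of pocket_left between -0.005 and 0.005 m and angle between the y axis of blank_c and the x axis of tray, either way round below 0.2 rad)) and ((x of blank_a_mid in the frame of pocket_middle between -0.006 and 0.008 m and y of blank_a_mid in the frame of pocket_middle between -0.011 and 0.011 m and z of blank_a_mid in the frame of pocket_middle between -0.005 and 0.005 m and angle between the y axis of blank_a and the x axis of tray, either way round below 0.2 rad) or (x of blank_b_mid in the frame of pocket_middle between -0.006 and 0.008 m and y of blank_b_mid in the frame of pocket_middle between -0.011 and 0.011 m and z of blank_b_mid in the frame of pocket_middle between -0.005 and 0.005 m and angle between the y axis of blank_b and the x axis of tray, either way round below 0.2 rad) or (x of blank_c_mid in the frame of pocket_middle between -0.006 and 0.008 m and y of blank_c_mid in the frame of pocket_middle between -0.011 and 0.011 m and z of blank_c_mid in the frame of pocket_middle between -0.005 and 0.005 m and angle between the y axis of blank_c and the x axis of tray, either way round below 0.2 rad)) and ((x of blank_a_mid in the frame of pocket_right between -0.006 and 0.008 m and y of blank_a_mid in the frame of pocket_right between -0.011 and 0.011 m and z of blank_a_mid in the frame of pocket_right between -0.005 and 0.005 m and angle between the y axis of blank_a and the x axis of tray, either way round below 0.2 rad) or (x of blank_b_mid in the frame of pocket_right between -0.006 and 0.008 m and y of blank_b_mid in the frame of pocket_right between -0.011 and 0.011 m and z of blank_b_mid in the frame of pocket_right between -0.005 and 0.005 m and angle between the y axis of blank_b and the x axis of tray, either way round below 0.2 rad) or (x of blank_c_mid in the frame of pocket_right between -0.006 and 0.008 m and y of blank_c_mid in the frame of pocket_right between -0.011 and 0.011 m and z of blank_c_mid in the frame of pocket_right between -0.005 and 0.005 m and angle between the y axis of blank_c and the x axis of tray, either way round below 0.2 rad)) and value of joint keeper between -0.05 and 0.1 rad and linear speed of each of blank_a, blank_b, blank_c below 0.02 m/s); the robot touches nothing.
It fails at once if the standing cup is tipped or moved by more than 4 cm (angle between cup's own z axis and vertical above 0.5 rad or distance of cup from where it was at the start of the episode above 0.04 m).
It fails at once if another bystander (chuck, burl blank, chuck key, abrasive pad, brush, tape measure) is moved by more than 4 cm (distance of any of chuck, burl, chuck_key, pad, bench_brush, tape from where it was at the start of the episode above 0.04 m).
It also fails if it takes over 72 s, if anything falls off the work surface, if the arm or the gripper's body presses on something with over 40 N, if the wrist force passes 120 N, or if a joint passes its speed limit or range.

## Working session

There is one attempt and no reset: what is moved stays moved. The work goes in short steps, Python scripts to look and compute and a tool call to move; the robot and the scene stay as the last step left them, time stands still between calls to the robot, and variables do not carry over. Pictures are saved under pics/ and viewed, at most 10 in all, crops included, and the job is handed in when it is done.

Besides the shell and the picture viewer there is one more tool, called as name(argument=value, ...), one argument or row to a line, values as JSON. play_rows: Moves the arm, as the interface text tells. Its arguments: {"type":"object","properties":{"targets":{"type":"array","items":{"type":"object","properties":{"dr":{"type":"array","items":{"type":"number"}},"delta_pos":{"type":"array","items":{"type":"number"}},"jaw":{"type":"number"}}}},"squeeze":{"type":"number"}},"required":["targets"]}

```bash
mkdir -p pics
cat > h.py <<'E'
import numpy as np, cv2
from scipy.spatial.transform import Rotation as R
from station import manip, viewer, ticket
def cam(n):
    p=viewer.camera_params(n); K=np.array(p["K"]); M=cv2.Rodrigues(np.array(p["rvec"],float))[0]; t=np.array(p["tvec"],float).ravel()
    return K,M,t
def ray(n,px):  # px=(col,row) -> origin, dir
    K,M,t=cam(n); d=np.linalg.solve(K,[px[0],px[1],1.]); d=M.T@d
    return -M.T@t, d/np.linalg.norm(d)
def tri(a,b):
    (o1,d1),(o2,d2)=a,b; A=np.c_[d1,-d2]; s=np.linalg.lstsq(A,o2-o1,rcond=None)[0]
    p,q=o1+s[0]*d1,o2+s[1]*d2; return (p+q)/2,np.linalg.norm(p-q)
def onz(r,z): o,d=r; return o+d*(z-o[2])/d[2]
def proj(n,P):
    K,M,t=cam(n); c=M@np.asarray(P,float)+t; c=K@c; return c[:2]/c[2]
def wray(px,s):
    p=viewer.camera_params("wrist"); K=np.array(p["K"]);T=np.array(p["T_tool_cam"])
    u=(px[0]-K[0,2])/K[0,0];v=(px[1]-K[1,2])/K[1,1];th=np.hypot(u,v)
    d=np.array([u,v,0])/max(th,1e-9)*np.sin(th);d[2]=np.cos(th)
    r=R.from_quat(s["orientation"]); return r.apply(T[:3,3])+np.array(s["tool_pos"]), r.apply(T[:3,:3]@d)
def wproj(P,s):
    p=viewer.camera_params("wrist"); K=np.array(p["K"]);T=np.array(p["T_tool_cam"])
    q=R.from_quat(s["orientation"]).inv().apply(np.asarray(P)-s["tool_pos"]); c=T[:3,:3].T@(q-T[:3,3])
    th=np.arctan2(np.hypot(c[0],c[1]),c[2]); a=np.arctan2(c[1],c[0])
    return np.array([K[0,2]+K[0,0]*th*np.cos(a),K[1,2]+K[1,1]*th*np.sin(a)])
def save(f,im): cv2.imwrite("pics/"+f,cv2.cvtColor(im,cv2.COLOR_RGB2BGR))
np.set_printoptions(precision=4,suppress=True)
E
python3 - <<'E'
from h import *
for n in("scene","side","wrist"):
    im=viewer.get_image(n); save(n+"0.png",im)
    for t in["blank_a","cup","burl","chuck"]:
        print(n,t,[(np.round(d["bbox"]).tolist(),round(d["score"],2)) for d in viewer.find_in(n,t)][:7])
    for t in["pocket_left","pocket_middle","pocket_right","keeper_bar","keeper_hinge","tray","carrier","blank_a_mid"]:
        print(n,t,[(np.round(d["at"],1).tolist(),round(d["score"],2)) for d in viewer.mark_of(n,t)][:7])
print(manip.get_state())
E
```

```text
scene blank_a [([401.0, 266.0, 26.0, 18.0], 0.74), ([326.0, 259.0, 33.0, 26.0], 0.56), ([307.0, 226.0, 32.0, 16.0], 0.55), ([285.0, 249.0, 31.0, 20.0], 0.55), ([207.0, 162.0, 82.0, 75.0], 0.52)]
scene cup [([313.0, 194.0, 16.0, 22.0], 0.7)]
scene burl [([130.0, 203.0, 14.0, 21.0], 0.78)]
scene chuck [([133.0, 187.0, 24.0, 27.0], 0.78)]
scene pocket_left [([259.5, 298.1], 0.71), ([203.6, 228.4], 0.65), ([232.6, 323.6], 0.24)]
scene pocket_middle [([207.8, 244.4], 0.7)]
scene pocket_right [([274.5, 338.7], 0.49), ([217.3, 141.1], 0.46)]
scene keeper_bar [([168.5, 251.1], 0.78)]
scene keeper_hinge [([176.4, 254.6], 0.9), ([216.5, 267.3], 0.63)]
scene tray [([223.4, 240.3], 0.57), ([262.0, 297.5], 0.43), ([303.9, 388.1], 0.2)]
scene carrier [([219.6, 248.7], 0.81), ([210.2, 245.2], 0.44)]
scene blank_a_mid [([266.7, 340.7], 0.74), ([175.3, 253.0], 0.3)]
side blank_a [([296.0, 290.0, 28.0, 24.0], 0.68), ([270.0, 267.0, 22.0, 22.0], 0.64), ([305.0, 251.0, 25.0, 20.0], 0.56), ([356.0, 311.0, 31.0, 26.0], 0.54)]
side cup [([318.0, 227.0, 18.0, 19.0], 0.76)]
side burl [([179.0, 195.0, 11.0, 1
[... 575 characters left out ...]
t pocket_left []
wrist pocket_middle []
wrist pocket_right [([413.0, 135.8], 0.55)]
wrist keeper_bar []
wrist keeper_hinge [([413.2, 135.4], 0.52)]
wrist tray [([413.0, 134.2], 0.61)]
wrist carrier []
wrist blank_a_mid []
{'t': 1.95, 'joints': array([ 1.136 ,  0.2129, -0.0344,  1.3235, -0.    ,  1.5708]), 'dq': array([-0.001 ,  0.0003, -0.0004, -0.0008, -0.0001,  0.    ]), 'effort': array([  0.0014, -68.5958,  48.7327,   0.0013,   0.0001,  -0.    ]), 'tool_pos': array([0.2106, 0.4535, 0.4047]), 'orientation': array([ 0.2157,  0.9765, -0.    ,  0.    ]), 'force': array([0.3492, 0.2158, 0.6003]), 'torque': array([-0.0106,  0.0034, -0.0465]), 'finger_force': 0.0, 'opening': 0.08539515223981453}
```

Run:
```python
import cv2
a=cv2.imread("pics/scene0.png");b=cv2.imread("pics/side0.png")
cv2.imwrite("pics/sc.png",cv2.resize(a[140:310,110:460],None,fx=2.28,fy=2.28,interpolation=2))
cv2.imwrite("pics/sd.png",cv2.resize(b[150:360,150:430],None,fx=2.8,fy=2.8,interpolation=2))
```

```text
(no output)
```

View pics/sc.png

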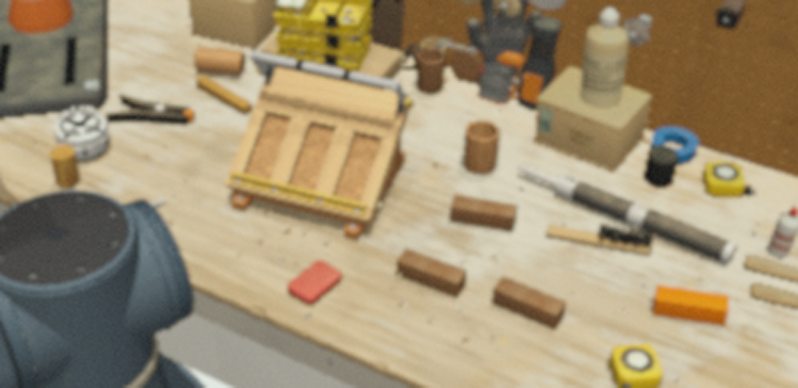

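View pics/sd.png

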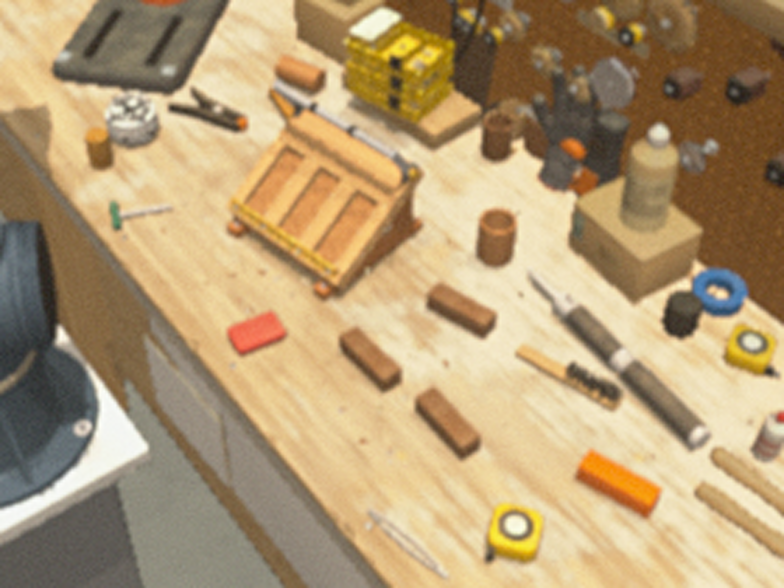

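```bash
cat >> h.py <<'E'
from scipy.optimize import least_squares
BOX=np.array([[i*.016,j*.05,k*.016] for i in(-1,1) for j in(-1,1) for k in(-1,1)])
def mom(c):
    m=cv2.moments(c); return np.array([m["m10"]/m["m00"],m["m01"]/m["m00"],m["mu20"]/m["m00"],m["mu02"]/m["m00"],m["mu11"]/m["m00"]])
def feat(m): return np.array([m[0],m[1],m[2]/8,m[3]/8,m[4]/8])
def boxfit(obs,x0,zfree=True):
    # obs list of (projector, mask)
    ms=[feat(mom(np.asarray(m,np.uint8))) for _,m in obs]
    def f(x):
        P=BOX@R.from_euler("z",x[3]).as_matrix().T+x[:3]; r=[]
        for (pj,_),mm in zip(obs,ms):
            h=cv2.convexHull(np.array([pj(q) for q in P],np.float32)); r.append(feat(mom(h))-mm)
        return np.concatenate(r)
    s=least_squares(f,x0,x_scale=[.01,.01,.01,.1],diff_step=1e-4); return s.x,np.sqrt(np.mean(s.fun**2))
E
python3 - <<'E'
from h import *
def regs(n,t): 
    r=[]
    for d in viewer.trace(n,t):
        m=d["region"]; c=mom(m.astype(np.uint8))[:2]; r.append((c,m,d["score"]))
    return r
A=regs("scene","blank_a");B=regs("side","blank_a")
ims,imd=[cv2.imread(f"pics/{n}0.png") for n in("scene","side")]
for n,L,im in(("scene",A,ims),("side",B,imd)):
    for c,m,s in L: print(n,c,m.sum(),round(s,2),"rgb",im[m][:,::-1].mean(0).round())
for c,m,s in A:
    for c2,m2,s2 in B:
        p,e=tri(ray("scene",c),ray("side",c2))
        if e<.008 and abs(p[2]-.016)<.012:
            for y0 in(0,1.57):
                x,r=boxfit([(lambda q:proj("scene",q),m),(lambda q:proj("side",q),m2)],[*p,y0]); print("box",c,p,e,"fit",x,r)
S={};D={}
for t in["pocket_left","pocket_middle","pocket_right","keeper_bar","keeper_hinge","tray","carrier","cup","pad"]:
    a=viewer.mark_of("scene",t);b=viewer.mark_of("side",t); out=[]
    for u in a:
        for v in b:
            if min(u["score"],v["score"])<.3: continue
            p,e=tri(ray("scene",u["at"][::-1]),ray("side",v["at"][::-1]))
            if e<.03: out.append((p,round(e,4)))
    print(t,out)
E
```

```text
scene [299.3471 259.5922] 412 0.98 rgb [140. 111.  78.]
scene [412.7494 273.4897] 439 0.73 rgb [199. 127.  40.]
scene [341.6305 272.2367] 452 0.7 rgb [141. 112.  78.]
scene [321.8066 233.2265] 362 0.6 rgb [140. 111.  79.]
side [370.8785 322.6412] 354 0.86 rgb [222. 129.  33.]
side [281.6267 278.3267] 300 0.75 rgb [161. 118.  79.]
side [309.952  301.2613] 333 0.56 rgb [162. 120.  80.]
side [314.531  260.9345] 290 0.49 rgb [157. 118.  81.]
box [299.3471 259.5922] [ 0.4563 -0.2228  0.0143] 0.001060475646460571 fit [ 0.4561 -0.2222  0.0147  0.0003] 0.20745231800387723
box [299.3471 259.5922] [ 0.4563 -0.2228  0.0143] 0.001060475646460571 fit [ 0.4557 -0.2225  0.0151  0.0433] 0.130409452493087Traceback (most recent call last):
  File "<stdin>", line 16, in <module>
  File "h.py", line 41, in boxfit
    s=least_squares(f,x0,x_scale=[.01,.01,.01,.1],diff_step=1e-4); return s.x,np.sqrt(np.mean(s.fun**2))
    return func(*args, **kwargs)
    result = trf(vector_fun.fun, vector_fun.jac, x0, f0, J0, lb, ub, ftol, xtol,
                 gtol, max_nfev, x_scale, loss_function, tr_solver,
        
[... 1110 characters left out ...]
  return np.atleast_1d(self.fun(x))
                         ~~~~~~~~^^^
    return self.f(x, *self.args, **self.kwargs)
           ~~~~~~^^^^^^^^^^^^^^^^^^^^^^^^^^^^^^
  File "h.py", line 39, in f
    h=cv2.convexHull(np.array([pj(q) for q in P],np.float32)); r.append(feat(mom(h))-mm)
                               ~~^^^
  File "<stdin>", line 16, in <lambda>
  File "h.py", line 15, in proj
    K,M,t=cam(n); c=M@np.asarray(P,float)+t; c=K@c; return c[:2]/c[2]
          ~~~^^^
  File "h.py", line 5, in cam
    p=viewer.camera_params(n); K=np.array(p["K"]); M=cv2.Rodrigues(np.array(p["rvec"],float))[0]; t=np.array(p["tvec"],float).ravel()
ValueError: time passes only in moves, steps and waits
```

```bash
sed -i 's/^def cam(n):/import functools\n@functools.lru_cache(None)\ndef cam(n):/; s/^    s=least_squares(f,x0.*/    sc=np.array([.01,.01,.01,.1]);x0=np.array(x0);s=least_squares(lambda u:f(x0+(u-1)*sc),np.ones(4),diff_step=1e-2); return x0+(s.x-1)*sc,np.sqrt(np.mean(s.fun**2))/' h.py
sed -i 's/viewer.camera_params("wrist")/wcp()/; ' h.py; sed -i 's/^import functools/import functools\n@functools.lru_cache(None)\ndef wcp(): return viewer.camera_params("wrist")/' h.py
python3 - <<'E'
from h import *
def regs(n,t): 
    r=[]
    for d in viewer.trace(n,t):
        m=d["region"]; c=mom(m.astype(np.uint8))[:2]; r.append((c,m,d["score"]))
    return r
A=regs("scene","blank_a");B=regs("side","blank_a")
for c,m,s in A:
    for c2,m2,s2 in B:
        p,e=tri(ray("scene",c),ray("side",c2))
        if e<.008 and abs(p[2]-.016)<.012:
            for y0 in(-.7,0,.7,1.57):
                x,r=boxfit([(lambda q:proj("scene",q),m),(lambda q:proj("side",q),m2)],[*p,y0]); print("box",c,p,e,"fit",x,r)
S={};D={}
for t in["pocket_left","pocket_middle","pocket_right","keeper_bar","keeper_hinge","tray","carrier","cup","pad"]:
    a=viewer.mark_of("scene",t);b=viewer.mark_of("side",t); out=[]
    for u in a:
        for v in b:
            if min(u["score"],v["score"])<.3: continue
            p,e=tri(ray("scene",u["at"][::-1]),ray("side",v["at"][::-1]))
            if e<.03: out.append((p,round(e,4)))
    print(t,out)
print(manip.get_state()["t"])
E
```

```text
box [299.3471 259.5922] [ 0.4563 -0.2228  0.0143] 0.001060475646460571 fit [ 0.456  -0.2223  0.0147  0.0449] 0.1297433383724735
box [299.3471 259.5922] [ 0.4563 -0.2228  0.0143] 0.001060475646460571 fit [ 0.456  -0.2223  0.0147  0.0448] 0.12974338451809592
box [299.3471 259.5922] [ 0.4563 -0.2228  0.0143] 0.001060475646460571 fit [ 0.456  -0.2223  0.0147  0.0447] 0.12974381353184897
box [299.3471 259.5922] [ 0.4563 -0.2228  0.0143] 0.001060475646460571 fit [ 0.456  -0.2223  0.0147  0.0445] 0.12974531614746418
box [412.7494 273.4897] [ 0.591  -0.5667  0.008 ] 0.002351849018986398 fit [ 0.5923 -0.5654  0.0063  0.3146] 0.27914783258051507
box [412.7494 273.4897] [ 0.591  -0.5667  0.008 ] 0.002351849018986398 fit [ 0.5923 -0.5654  0.0063  0.3146] 0.27914883901713117
box [412.7494 273.4897] [ 0.591  -0.5667  0.008 ] 0.002351849018986398 fit [ 0.5923 -0.5654  0.0063  0.3143] 0.2791486722475347
box [412.7494 273.4897] [ 0.591  -0.5667  0.008 ] 0.002351849018986398 fit [ 0.5923 -0.5654  0.0063  0.3142] 0.27914935924112794
box [341.6305 272.2367] [ 0.4786 -0.3673  0.0082] 0.003523558915519383
[... 810 characters left out ...]
7] 0.14642389487866453
box [321.8066 233.2265] [ 0.6187 -0.2245  0.0098] 0.0025281307822732062 fit [ 0.6182 -0.2244  0.0105  0.2455] 0.1464259136982744
pocket_left [(array([0.5181, 0.1029, 0.0839]), np.float64(0.0041))]
pocket_middle [(array([0.5057, 0.0229, 0.0988]), np.float64(0.0059))]
pocket_right []
keeper_bar [(array([0.5932, 0.0492, 0.2055]), np.float64(0.0019))]
keeper_hinge [(array([0.6359, 0.0647, 0.1433]), np.float64(0.0002))]
tray [(array([0.518 , 0.0547, 0.0105]), np.float64(0.0002))]
carrier [(array([ 0.5762,  0.0555, -0.0177]), np.float64(0.0092))]
cup [(array([ 0.7291, -0.165 ,  0.0027]), np.float64(0.0011))]
pad [(array([ 0.3638, -0.0816, -0.0001]), np.float64(0.0025))]
3.05
```

play_rows(
  targets=[
    {"dr": [0, 0, 1.136], "delta_pos": [-0.404, -0.422, 0], "jaw": 1},
    {"dr": [0, 0, 1.136], "delta_pos": [-0.404, -0.422, 0], "jaw": 1},
    {"dr": [0, 0, 1.136], "delta_pos": [-0.404, -0.422, 0], "jaw": 1},
    {"dr": [0, 0, 1.136], "delta_pos": [-0.404, -0.422, 0], "jaw": 1},
    {"dr": [0, 0, 1.136], "delta_pos": [-0.404, -0.422, 0], "jaw": 1},
    {"dr": [0, 0, 1.136], "delta_pos": [-0.404, -0.422, 0], "jaw": 1},
    {"dr": [0, 0, 1.136], "delta_pos": [-0.404, -0.422, 0], "jaw": 1},
    {"dr": [0, 0, 1.136], "delta_pos": [-0.404, -0.422, 0], "jaw": 1},
    {"dr": [0, 0, 1.136], "delta_pos": [-0.404, -0.422, 0], "jaw": 1},
    {"dr": [0, 0, 1.136], "delta_pos": [-0.404, -0.422, 0], "jaw": 1},
    {"dr": [0, 0, 1.136], "delta_pos": [-0.404, -0.422, 0], "jaw": 1},
    {"dr": [0, 0, 1.136], "delta_pos": [-0.404, -0.422, 0], "jaw": 1},
    {"dr": [0, 0, 1.136], "delta_pos": [-0.404, -0.422, 0], "jaw": 1},
    {"dr": [0, 0, 1.136], "delta_pos": [-0.404, -0.422, 0], "jaw": 1},
    {"dr": [0, 0, 1.136], "delta_pos": [-0.404, -0.422, 0], "jaw": 1},
    {"dr": [0, 0, 1.136], "delta_pos": [-0.404, -0.422, 0], "jaw": 1},
  ],
)

```text
t: 4.65
tool_pos: [0.3991, -0.0984, 0.4049]
orientation: [0.706, 0.708, 0.0, 0.0]
force: [0.3, -0.2, 0.1]
opening: 0.0854
finger_force: 0.0
```

Run:
```python
from h import *
s=manip.get_state(); im=viewer.get_image("wrist"); save("w1.png",im)
np.savez("w1.npz",pos=s["tool_pos"],q=s["orientation"])
print(wcp()["K"],wcp()["T_tool_cam"],s["joints"])
for d in viewer.trace("wrist","blank_a"):
    m=d["region"].astype(np.uint8); print(d["bbox"],d["score"],m.sum(),im[d["region"]].mean(0))
    x0=onz(wray(mom(m)[:2],s),.016)
    for y0 in(0,): print(boxfit([(lambda q:wproj(q,s),m)],[*x0,y0]))
for t in["pocket_left","pocket_middle","pocket_right","keeper_bar","keeper_hinge","tray","carrier"]:
    for d in viewer.mark_of("wrist",t)[:3]:
        px=d["at"][::-1]; sc=[]
        for n in("scene","side"):
            for u in viewer.mark_of(n,t)[:2]:
                p,e=tri(wray(px,s),ray(n,u["at"][::-1]))
                if e<.02: sc.append((n,p.round(4).tolist(),round(e,4)))
        print(t,np.round(px,1),round(d["score"],2),sc)
```

```text
[[325.1923   0.     279.178 ]
 [  0.     325.1923 206.7772]
 [  0.       0.       1.    ]] [[-0.0009 -0.9482 -0.3176  0.0825]
 [ 1.     -0.001   0.0002  0.0002]
 [-0.0005 -0.3176  0.9482  0.03  ]
 [ 0.      0.      0.      1.    ]] [-0.2418  0.0302 -0.2438  1.2965  0.0001  1.3272]
[317.8, 323.5, 28.7, 51.8] 0.59 1012 [109.0079  78.4743  53.2273]
(array([ 0.514 , -0.5085, -0.155 , -0.0015]), np.float64(1.5877921341197738))
[424.3, 232.4, 28.1, 74.3] 0.57 1992 [115.011   83.5095  57.385 ]
(array([ 0.6232, -0.2308,  0.0098,  0.269 ]), np.float64(0.10918362197206982))
pocket_middle [417.3  56.4] 0.64 [('scene', [0.5245, 0.0348, 0.0859], np.float64(0.0049)), ('side', [0.5198, 0.0341, 0.0841], np.float64(0.0136))]
pocket_right [426.8 134. ] 0.68 [('side', [0.5367, -0.0394, 0.0884], np.float64(0.0029)), ('side', [0.5259, -0.038, 0.0953], np.float64(0.0163))]
keeper_hinge [543.3  50.9] 0.74 [('scene', [0.6097, 0.0463, 0.166], np.float64(0.0023)), ('side', [0.6249, 0.0503, 0.1553], np.float64(0.004))]
carrier [419.4  59.7] 0.86 [('scene', [0.5643, 0.0458, 0.001], np.float64(0.006)), ('scene', [0.5323, 0.0354, 0.0705], np.float64(0.0082)), ('side', [0.5721, 0.0462, -0.0137], np.float64(0.002))]
carrier [439.5 267.8] 0.58 []
```

View pics/w1.png

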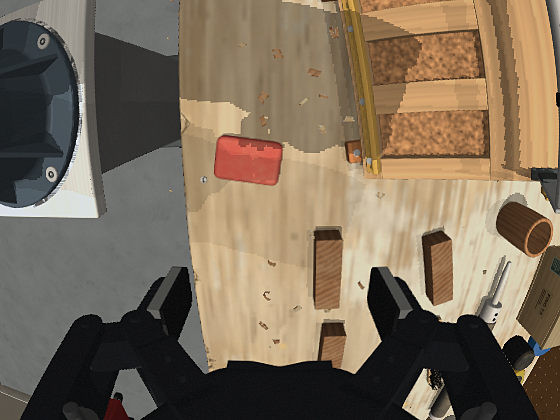

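play_rows(
  targets=[
    {"dr": [0, 0, -1.57], "delta_pos": [0.15, 0.15, -0.045], "jaw": 1},
    {"dr": [0, 0, -1.57], "delta_pos": [0.15, 0.15, -0.045], "jaw": 1},
    {"dr": [0, 0, -1.57], "delta_pos": [0.15, 0.15, -0.045], "jaw": 1},
    {"dr": [0, 0, -1.57], "delta_pos": [0.15, 0.15, -0.045], "jaw": 1},
    {"dr": [0, 0, -1.57], "delta_pos": [0.15, 0.15, -0.045], "jaw": 1},
    {"dr": [0, 0, -1.57], "delta_pos": [0.15, 0.15, -0.045], "jaw": 1},
    {"dr": [0, 0, -1.57], "delta_pos": [0.15, 0.15, -0.045], "jaw": 1},
    {"dr": [0, 0, -1.57], "delta_pos": [0.15, 0.15, -0.045], "jaw": 1},
    {"dr": [0, 0, -1.57], "delta_pos": [0.15, 0.15, -0.045], "jaw": 1},
    {"dr": [0, 0, -1.57], "delta_pos": [0.15, 0.15, -0.045], "jaw": 1},
    {"dr": [0, 0, -1.57], "delta_pos": [0.15, 0.15, -0.045], "jaw": 1},
    {"dr": [0, 0, -1.57], "delta_pos": [0.15, 0.15, -0.045], "jaw": 1},
    {"dr": [0, 0, -1.57], "delta_pos": [0.15, 0.15, -0.045], "jaw": 1},
  ],
)

```text
t: 6.9
tool_pos: [0.5493, 0.0506, 0.4496]
orientation: [0.002, 1.0, -0.0, -0.0]
force: [-0.2, -0.1, 0.7]
opening: 0.0856
finger_force: 0.0
```

Run:
```python
from h import *
s=manip.get_state(); im=viewer.get_image("wrist"); save("w2.png",im)
np.savez("w2.npz",pos=s["tool_pos"],q=s["orientation"])
print(s["tool_pos"],s["orientation"],s["joints"])
for t in["pocket_left","pocket_middle","pocket_right","keeper_bar","keeper_hinge","tray","carrier"]:
    for d in viewer.mark_of("wrist",t)[:3]: print(t,np.round(d["at"][::-1],1),round(d["score"],2))
```

```text
[0.5493 0.0506 0.4496] [ 0.0016  1.     -0.     -0.0001] [ 0.0918  0.3224  0.2233  1.4718 -0.      0.095 ]
pocket_left [332.3 148.3] 0.82
pocket_middle [266.3 158.8] 0.73
pocket_right [194.7 170.4] 0.65
keeper_hinge [277.4 276.9] 0.7
keeper_hinge [ 88.8 106.9] 0.34
tray [423.6  25.2] 0.51
carrier [271.1 175. ] 0.61
carrier [194.9 170.1] 0.18
```

View pics/w2.png

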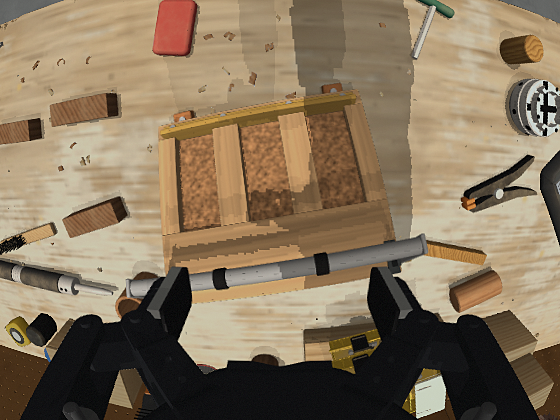

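Run:
```python
import cv2
a=cv2.imread("pics/w2.png")
cv2.imwrite("pics/w2c.png",cv2.resize(a[80:280,150:410],None,fx=3,fy=3,interpolation=cv2.INTER_CUBIC))
```

```text
(no output)
```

View pics/w2c.png

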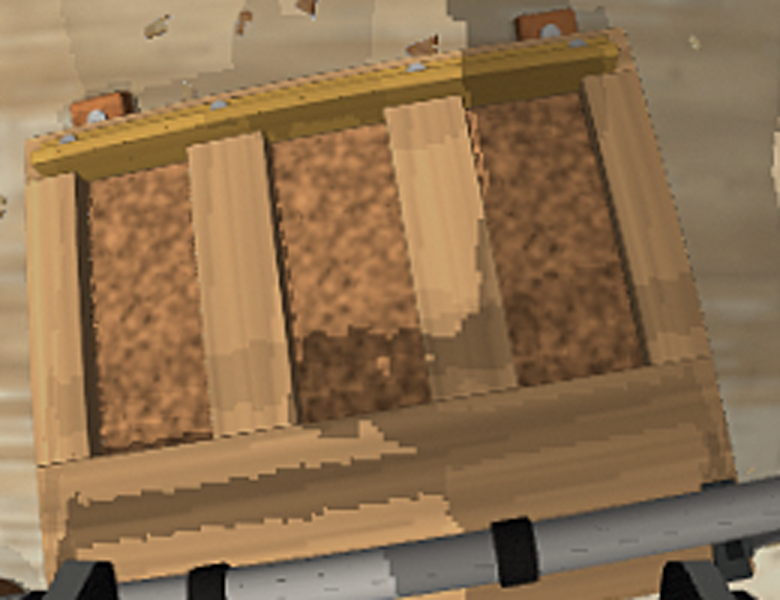

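```bash
cat > fit.py <<'E'
from h import *
pts=[((28,180),0,-.121),((76,173),0,-.099),((38,466),.114,-.121),((90,456),.114,-.099),((188,148),0,-.053),((262,133),0,-.023),((214,438),.114,-.053),((298,424),.114,-.023),
((387,109),0,.023),((464,96),0,.053),((432,401),.114,.023),((517,386),.114,.053),((583,78),0,.099),((634,70),0,.121),((650,365),.114,.099),((707,358),.114,.121)]
z=np.load("w2.npz"); s={"tool_pos":z["pos"],"orientation":z["q"]}
px=np.array([p[0] for p in pts])/3+[150,80]-1/3; X=np.array([[p[1],p[2],.012] for p in pts])
def Rt(yaw,tilt): return R.from_euler("z",yaw)*R.from_euler("y",-tilt)
def res(u,free):
    x=u-1; Rr=Rt(x[3]*3,.56+(x[4] if free else 0)); o=np.array([.50,.04,.02])+x[:3]
    return np.concatenate([wproj(Rr.apply(q)+o,s)-p for q,p in zip(X,px)])
for free in(0,1):
    f=least_squares(lambda u:res(u,free),np.ones(5),diff_step=1e-4,loss="soft_l1",f_scale=1.)
    x=f.x-1;o=np.array([.50,.04,.02])+x[:3];Rr=Rt(x[3]*3,.56+(x[4] if free else 0))
    print(o,"yaw",x[3]*3,"tilt",.56+x[4]*free,"rms",np.sqrt(np.mean(res(f.x,free)**2)))
    if not free: np.savez("tray.npz",o=o,q=Rr.as_quat(),yaw=x[3]*3)
    for th in(1.4,1.5,1.6,1.7,1.8,1.9,2.0,2.1):
        b=[Rr.apply([.174-.062*np.cos(th),y,.024+.062*np.sin(th)])+o for y in(-.039,.039)]
        print(th,[wproj(q,s).round(1).tolist() for q in b])
    for n,y in(("R",-.076),("M",0),("L",.076)):
        P=Rr.apply([.05,y,.016])+o; print(n,P,wproj(P,s),proj("scene",P),proj("side",P))
    H=Rr.apply([.174,0,.024])+o; print("H",H,proj("scene",H),proj("side",H))
E
python3 fit.py
```

```text
[0.4944 0.0278 0.0382] yaw 0.16779285698179858 tilt 0.56 rms 0.547755797697305
1.4 [[220.7, 267.6], [319.2, 252.9]]
1.5 [[221.4, 275.3], [320.5, 260.7]]
1.6 [[222.3, 283.1], [321.8, 268.7]]
1.7 [[223.5, 290.8], [323.0, 276.6]]
1.8 [[224.9, 298.4], [324.2, 284.5]]
1.9 [[226.5, 305.7], [325.3, 292.0]]
2.0 [[228.2, 312.6], [326.3, 299.2]]
2.1 [[230.0, 319.0], [327.1, 305.8]]
R [ 0.5405 -0.0415  0.0783] [194.5468 170.9664] [265.9354 213.7247] [271.782  231.0725]
M [0.5278 0.0335 0.0783] [262.3502 158.2514] [245.993  208.9539] [258.8981 222.4333]
L [0.5151 0.1084 0.0783] [332.7902 146.6685] [226.5178 204.2949] [246.5736 214.1691]
H [0.6272 0.0503 0.151 ] [256.6284 176.9509] [275.605  197.8497]
[0.4945 0.0278 0.0382] yaw 0.16788786040592552 tilt 0.5619101934227568 rms 0.5476656807264219
1.4 [[220.6, 267.5], [319.2, 252.7]]
1.5 [[221.3, 275.1], [320.5, 260.5]]
1.6 [[222.2, 282.9], [321.8, 268.5]]
1.7 [[223.4, 290.7], [323.0, 276.5]]
1.8 [[224.8, 298.3], [324.2, 284.3]]
1.9 [[226.4, 305.6], [325.3, 291.9]]
2.0 [[228.1, 312.5], [326.3, 299.1]]
2.1 [[229.9, 318.9], [327.2, 305.7]]
R [ 0.5405 -0.0415  0.0784] [194.538 170.962] [265.9322 213.7161] [271.7783 231.0652]
M [0.5278 0.0335 0.0784] [262.3494 158.2385] [245.9886 208.9465] [258.893  222.4268]
L [0.5151 0.1084 0.0784] [332.7987 146.6474] [226.512  204.2885] [246.567  214.1634]
H [0.6271 0.0503 0.1512] [256.6053 176.918 ] [275.5745 197.8209]
```

```bash
cat >> h.py <<'E'
def down(h): return R.from_matrix(np.array([[-np.sin(h),np.cos(h),0],[np.cos(h),np.sin(h),0],[0,0,-1.]]).T) 
def go(p,Rt,s=None):
    s=s or manip.get_state(); r=R.from_quat(s["orientation"])
    print("dr",(r.inv()*Rt).as_rotvec().round(3),"dp",r.inv().apply(np.asarray(p)-s["tool_pos"]).round(4),"t",s["t"])
try:
    _z=np.load("tray.npz"); TO=_z["o"]; TR=R.from_quat(_z["q"])
except Exception: pass
def tray(p): return TR.apply(p)+TO
def placeR(): # tool x=-tray x, y=tray y, z=-tray z
    return TR*R.from_matrix(np.diag([-1.,1,-1]))
E
python3 -c "
from h import *
d=down(.045).as_matrix();print(d, np.linalg.det(d))
go([.456,-.222,.30],down(.045))"
```

```text
[[-0.045  0.999  0.   ]
 [ 0.999  0.045  0.   ]
 [ 0.     0.    -1.   ]] 0.9999999999999999
dr [ 0.    -0.     1.525] dp [ 0.0929 -0.2727  0.1497] t 7.3
```

play_rows(
  targets=[
    {"dr": [0, 0, 1.525], "delta_pos": [0.093, -0.273, 0], "jaw": 1},
    {"dr": [0, 0, 1.525], "delta_pos": [0.093, -0.273, 0], "jaw": 1},
    {"dr": [0, 0, 1.525], "delta_pos": [0.093, -0.273, 0], "jaw": 1},
    {"dr": [0, 0, 1.525], "delta_pos": [0.093, -0.273, 0], "jaw": 1},
    {"dr": [0, 0, 1.525], "delta_pos": [0.093, -0.273, 0.15], "jaw": 1},
    {"dr": [0, 0, 1.525], "delta_pos": [0.093, -0.273, 0.15], "jaw": 1},
    {"dr": [0, 0, 1.525], "delta_pos": [0.093, -0.273, 0.15], "jaw": 1},
    {"dr": [0, 0, 1.525], "delta_pos": [0.093, -0.273, 0.15], "jaw": 1},
    {"dr": [0, 0, 1.525], "delta_pos": [0.093, -0.273, 0.15], "jaw": 1},
    {"dr": [0, 0, 1.525], "delta_pos": [0.093, -0.273, 0.15], "jaw": 1},
    {"dr": [0, 0, 1.525], "delta_pos": [0.093, -0.273, 0.15], "jaw": 1},
    {"dr": [0, 0, 1.525], "delta_pos": [0.093, -0.273, 0.15], "jaw": 1},
  ],
)

```text
t: 8.5
tool_pos: [0.4561, -0.2224, 0.2998]
orientation: [0.69, 0.724, 0.0, 0.0]
force: [0.4, -0.1, -0.2]
opening: 0.0853
finger_force: 0.0
```

```bash
cat > look.py <<'E'
from h import *
s=manip.get_state(); im=viewer.get_image("wrist"); import sys; save(sys.argv[1]+".png",im)
print(s["tool_pos"],s["orientation"],s["joints"],s["t"])
for d in viewer.trace("wrist","blank_a"):
    m=d["region"].astype(np.uint8); x0=onz(wray(mom(m)[:2],s),.016)
    print(np.round(d["bbox"]),round(d["score"],2),im[d["region"]].mean(0).round(),*boxfit([(lambda q:wproj(q,s),m)],[*x0,0]))
E
python3 look.py w3
```

```text
[ 0.4561 -0.2224  0.2998] [0.69   0.7239 0.0001 0.0002] [-0.4536  0.2719 -0.2273  1.0714  0.      1.0692] 8.5
[266. 137.  42. 127.] 0.86 [101.  73.  50.] [ 0.4599 -0.2213  0.0141  0.0385] 0.1752536891875382
[272. 291.  42.  80.] 0.85 [107.  77.  52.] [ 0.4837 -0.4235 -0.0648 -0.0714] 2.071478487752194
[433. 158.  45. 116.] 0.8 [105.  75.  51.] [ 0.6214 -0.2268  0.0133  0.2715] 0.06360162430340185
```

play_rows(
  targets=[
    {"dr": [0, 0, 0], "delta_pos": [0.001, 0.003, 0.05], "jaw": 1},
    {"dr": [0, 0, 0], "delta_pos": [0.001, 0.003, 0.1], "jaw": 1},
    {"dr": [0, 0, 0], "delta_pos": [0.001, 0.003, 0.113], "jaw": 1},
    {"dr": [0, 0, 0], "delta_pos": [0.001, 0.003, 0.113], "jaw": 0.6},
    {"dr": [0, 0, 0], "delta_pos": [0.001, 0.003, 0.113], "jaw": 0.2},
    {"dr": [0, 0, 0], "delta_pos": [0.001, 0.003, 0.113], "jaw": 0.2},
    {"dr": [0, 0, 0], "delta_pos": [0.001, 0.003, 0.113], "jaw": 0.2},
    {"dr": [0, 0, 0], "delta_pos": [0.001, 0.003, 0.113], "jaw": 0.2},
    {"dr": [0, 0, 0], "delta_pos": [0.001, 0.003, 0.113], "jaw": 0.2},
    {"dr": [0, 0, 0], "delta_pos": [0.001, 0.003, 0.113], "jaw": 0.2},
  ],
  squeeze=50,
)

```text
t: 9.6
tool_pos: [0.4597, -0.2215, 0.1883]
orientation: [0.691, 0.723, 0.0, 0.001]
force: [-0.5, 1.0, 9.8]
opening: 0.0306
finger_force: 50.1
```

play_rows(
  targets=[
    {"dr": [0, 0, 0], "delta_pos": [0, 0, -0.05], "jaw": 0.2},
    {"dr": [0, 0, 0], "delta_pos": [0, 0, -0.1], "jaw": 0.2},
    {"dr": [0, 0, 0], "delta_pos": [0, 0, -0.15], "jaw": 0.2},
    {"dr": [0, 0, 0], "delta_pos": [0, 0, -0.17], "jaw": 0.2},
    {"dr": [0, 0, 0], "delta_pos": [0, 0, -0.17], "jaw": 0.2},
  ],
)

```text
t: 10.1
tool_pos: [0.4597, -0.2216, 0.3609]
orientation: [0.691, 0.723, 0.001, 0.003]
force: [0.1, -0.1, -0.7]
opening: 0.031
finger_force: 50.6
```

```bash
cat > place.py <<'E'
from h import *; import sys
y=float(sys.argv[1]); up=float(sys.argv[2]); xo=float(sys.argv[3]); dep=float(sys.argv[4])
P=placeR(); p=tray([.05+xo,y,.016+up])-P.apply([0,0,dep]); print(p); go(p,P); print(manip.get_state()["opening"],manip.get_state()["force"])
E
python3 place.py .076 .07 .006 .172; python3 look.py w4
```

```text
[0.3934 0.0878 0.2865]
dr [-0.471 -0.411 -1.644] dp [ 0.3123 -0.0527  0.073 ] t 10.1
0.031029232018161285 [ 0.1109 -0.0909 -0.7367]
[ 0.4597 -0.2216  0.3609] [0.6909 0.7229 0.0011 0.0033] [-0.4492  0.242  -0.1083  1.2136 -0.      1.0764] 10.1
[404. 149.  40.  97.] 0.88 [125.  91.  63.] [ 0.6211 -0.2269  0.0128  0.2749] 0.12115203386868464
[244. 164.  76. 197.] 0.77 [96. 69. 47.] [ 0.461  -0.2221  0.1875  0.0385] 0.4734052434637179
[316.   1. 244.  57.] 0.4 [154. 118.  79.] [ 0.5142 -0.1059  0.2142 -1.3386] 27.08719981689387
```

play_rows(
  targets=[
    {"dr": [-0.471, -0.411, -1.644], "delta_pos": [0.312, -0.053, 0], "jaw": 0.2},
    {"dr": [-0.471, -0.411, -1.644], "delta_pos": [0.312, -0.053, 0], "jaw": 0.2},
    {"dr": [-0.471, -0.411, -1.644], "delta_pos": [0.312, -0.053, 0], "jaw": 0.2},
    {"dr": [-0.471, -0.411, -1.644], "delta_pos": [0.312, -0.053, 0], "jaw": 0.2},
    {"dr": [-0.471, -0.411, -1.644], "delta_pos": [0.312, -0.053, 0], "jaw": 0.2},
    {"dr": [-0.471, -0.411, -1.644], "delta_pos": [0.312, -0.053, 0], "jaw": 0.2},
    {"dr": [-0.471, -0.411, -1.644], "delta_pos": [0.312, -0.053, 0], "jaw": 0.2},
    {"dr": [-0.471, -0.411, -1.644], "delta_pos": [0.312, -0.053, 0], "jaw": 0.2},
    {"dr": [-0.471, -0.411, -1.644], "delta_pos": [0.312, -0.053, 0.073], "jaw": 0.2},
    {"dr": [-0.471, -0.411, -1.644], "delta_pos": [0.312, -0.053, 0.073], "jaw": 0.2},
    {"dr": [-0.471, -0.411, -1.644], "delta_pos": [0.312, -0.053, 0.073], "jaw": 0.2},
    {"dr": [-0.471, -0.411, -1.644], "delta_pos": [0.312, -0.053, 0.073], "jaw": 0.2},
    {"dr": [-0.471, -0.411, -1.644], "delta_pos": [0.312, -0.053, 0.073], "jaw": 0.2},
    {"dr": [-0.471, -0.411, -1.644], "delta_pos": [0.312, -0.053, 0.073], "jaw": 0.2},
    {"dr": [-0.471, -0.411, -1.644], "delta_pos": [0.312, -0.053, 0.073], "jaw": 0.2},
  ],
)

```text
t: 11.7
tool_pos: [0.392, 0.0881, 0.2835]
orientation: [-0.078, 0.959, 0.025, 0.272]
force: [-0.7, -0.6, -0.7]
opening: 0.0306
finger_force: 50.5
```

```bash
python3 place.py .076 .07 .006 .173
python3 - <<'E'
from h import *
s=manip.get_state(); im=viewer.get_image("wrist"); save("w5.png",im); print(s["joints"],s["force"])
def traybox(u,pj):
    o,a=u[:3],u[3]; P=BOX[:,[1,0,2]]@R.from_euler("z",a).as_matrix().T+o
    return [pj(tray(q)) for q in P]
for d in viewer.trace("wrist","blank_a"):
    m=d["region"].astype(np.uint8); f0=feat(mom(m))
    if d["bbox"][1]>330: continue
    x0=np.array([.056,.076,.086,0]);sc=np.array([.01,.01,.01,.1])
    f=least_squares(lambda u:feat(mom(cv2.convexHull(np.array(traybox(x0+(u-1)*sc,lambda q:wproj(q,s)),np.float32))))-f0,np.ones(4),diff_step=1e-2)
    print(np.round(d["bbox"]),d["score"],"in tray frame",x0+(f.x-1)*sc,np.abs(f.fun).max())
E
```

```text
[0.3929 0.0877 0.2874]
dr [ 0.002 -0.007 -0.005] dp [-0.0027 -0.0005 -0.0029] t 11.7
0.03062180881466238 [-0.7433 -0.5736 -0.7117]
[ 0.2321 -0.1919 -0.8765  0.3334 -0.0316  0.06  ] [-0.7433 -0.5736 -0.7117]
[  3. 177.  31.  43.] 0.77 in tray frame [ 0.13   -0.5278 -0.3197 -0.9085] 4.738151062565062
[243. 165.  75. 199.] 0.64 in tray frame [ 0.0538  0.0775  0.0819 -0.0097] 1.7485961901818143
[ 31. 114. 313. 302.] 0.17 in tray frame [ 0.0066  0.0159  0.1762 -1.1928] 82.44429916979918
```

play_rows(
  targets=[
    {"dr": [0, -0.007, -0.005], "delta_pos": [-0.003, -0.0005, 0.03], "jaw": 0.2},
    {"dr": [0, -0.007, -0.005], "delta_pos": [-0.003, -0.0005, 0.05], "jaw": 0.2},
    {"dr": [0, -0.007, -0.005], "delta_pos": [-0.003, -0.0005, 0.06], "jaw": 0.2},
    {"dr": [0, -0.007, -0.005], "delta_pos": [-0.003, -0.0005, 0.064], "jaw": 0.2},
    {"dr": [0, -0.007, -0.005], "delta_pos": [-0.003, -0.0005, 0.066], "jaw": 0.2},
    {"dr": [0, -0.007, -0.005], "delta_pos": [-0.003, -0.0005, 0.066], "jaw": 0.2},
  ],
)

```text
t: 12.4
tool_pos: [0.4285, 0.094, 0.2297]
orientation: [-0.082, 0.957, 0.024, 0.276]
force: [-0.2, 0.3, -0.9]
opening: 0.0308
finger_force: 50.5
```

```bash
python3 place.py .076 0 .006 .173
```

```text
[0.4295 0.0939 0.2281]
dr [0.003 0.002 0.002] dp [ 0.     -0.0002  0.0019] t 12.4
0.03079220456869628 [-0.1767  0.3429 -0.8825]
```

play_rows(
  targets=[
    {"dr": [0, 0, 0], "delta_pos": [0, 0, 0.002], "jaw": 0.2},
    {"dr": [0, 0, 0], "delta_pos": [0, 0, 0.003], "jaw": 0.2},
    {"dr": [0, 0, 0], "delta_pos": [0.002, 0, 0.003], "jaw": 0.2},
    {"dr": [0, 0, 0], "delta_pos": [0.004, 0, 0.003], "jaw": 0.2},
    {"dr": [0, 0, 0], "delta_pos": [0.005, 0, 0.003], "jaw": 0.2},
  ],
)

```text
t: 12.9
tool_pos: [0.4283, 0.094, 0.2272]
orientation: [-0.082, 0.956, 0.025, 0.28]
force: [1.8, -0.6, 17.9]
opening: 0.0306
finger_force: 55.6
```

```bash
python3 place.py .076 0 0 .173
```

```text
[0.4245 0.093  0.2249]
dr [0.003 0.01  0.002] dp [ 0.0045 -0.0003 -0.0001] t 12.9
0.03060327487883453 [ 1.7696 -0.6169 17.9369]
```

play_rows(
  targets=[
    {"dr": [0, 0, 0], "delta_pos": [0.002, 0, -0.001], "jaw": 0.2},
    {"dr": [0, 0, 0], "delta_pos": [0.005, 0, -0.001], "jaw": 0.2},
    {"dr": [0, 0, 0], "delta_pos": [0.007, 0, -0.001], "jaw": 0.2},
    {"dr": [0, 0, 0], "delta_pos": [0.007, 0, -0.001], "jaw": 0.2},
  ],
)

```text
t: 13.3
tool_pos: [0.4229, 0.0931, 0.2247]
orientation: [-0.082, 0.956, 0.025, 0.281]
force: [14.3, 2.6, 10.8]
opening: 0.0312
finger_force: 53.9
```

```bash
python3 place.py .076 0 0 .173
```

```text
[0.4245 0.093  0.2249]
dr [0.003 0.012 0.002] dp [-0.0014 -0.0004  0.0007] t 13.3
0.03118977576085104 [14.2526  2.6354 10.7809]
```

play_rows(
  targets=[
    {"dr": [0, 0, 0], "delta_pos": [-0.002, 0, 0], "jaw": 0.2},
    {"dr": [0, 0, 0], "delta_pos": [-0.002, 0, 0], "jaw": 0.55},
    {"dr": [0, 0, 0], "delta_pos": [-0.002, 0, 0], "jaw": 0.55},
    {"dr": [0, 0, 0], "delta_pos": [-0.002, 0, 0], "jaw": 0.55},
    {"dr": [0, 0, 0], "delta_pos": [-0.002, 0, -0.03], "jaw": 0.6},
    {"dr": [0, 0, 0], "delta_pos": [-0.002, 0, -0.08], "jaw": 1},
    {"dr": [0, 0, 0], "delta_pos": [-0.002, 0, -0.09], "jaw": 1},
    {"dr": [0, 0, 0], "delta_pos": [-0.002, 0, -0.09], "jaw": 1},
  ],
)

```text
t: 14.1
tool_pos: [0.3741, 0.0845, 0.3]
orientation: [-0.082, 0.957, 0.025, 0.278]
force: [0.9, -0.6, -0.2]
opening: 0.0854
finger_force: 0.0
```

```bash
cat > chk.py <<'E'
from h import *; import sys
s=manip.get_state(); im=viewer.get_image("wrist"); save(sys.argv[1]+".png",im)
def traybox(u):
    P=BOX[:,[1,0,2]]@R.from_euler("z",u[3]).as_matrix().T+u[:3]; return [wproj(tray(q),s) for q in P]
for d in viewer.trace("wrist","blank_a"):
    m=d["region"].astype(np.uint8); f0=feat(mom(m)); o,dd=wray(f0[:2],s)
    a=TR.inv().apply(o-TO); b=TR.inv().apply(dd); c=a+b*(.02-a[2])/b[2]
    if not(-.0<c[0]<.12 and abs(c[1])<.12): continue
    x0=np.array([*c,0.]);sc=np.array([.01,.01,.01,.1])
    f=least_squares(lambda u:feat(mom(cv2.convexHull(np.array(traybox(x0+(u-1)*sc),np.float32))))-f0,np.ones(4),diff_step=1e-2)
    print(np.round(d["bbox"]),round(d["score"],2),"in tray",x0+(f.x-1)*sc,np.abs(f.fun).max())
E
python3 chk.py w6; python3 -c "
from h import *
print(manip.get_state()['tool_pos'],manip.get_state()['joints'])
go([.6215,-.227,.36],down(.273))"
```

```text
[258. 147.  47. 135.] 0.62 in tray [ 0.0546  0.0776  0.0109 -0.0018] 1.440169420139494
[0.3743 0.0845 0.2978] [ 0.2338 -0.2565 -0.8842  0.3825 -0.032   0.0532]
dr [0.413 0.455 1.427] dp [-0.1945 -0.349   0.0483] t 14.2
```

```bash
python3 -c "
from h import *
go([.42,-.20,.38],down(.273));go([.6215,-.227,.30],down(.273))"
```

```text
dr [0.413 0.455 1.427] dp [-0.0409 -0.288  -0.0718] t 14.2
dr [0.413 0.455 1.427] dp [-0.1626 -0.3491  0.0991] t 14.2
```

play_rows(
  targets=[
    {"dr": [0.413, 0.455, 1.427], "delta_pos": [-0.041, -0.288, -0.072], "jaw": 0.8},
    {"dr": [0.413, 0.455, 1.427], "delta_pos": [-0.041, -0.288, -0.072], "jaw": 0.8},
    {"dr": [0.413, 0.455, 1.427], "delta_pos": [-0.041, -0.288, -0.072], "jaw": 0.8},
    {"dr": [0.413, 0.455, 1.427], "delta_pos": [-0.041, -0.288, -0.072], "jaw": 0.8},
    {"dr": [0.413, 0.455, 1.427], "delta_pos": [-0.041, -0.288, -0.072], "jaw": 0.8},
    {"dr": [0.413, 0.455, 1.427], "delta_pos": [-0.041, -0.288, -0.072], "jaw": 0.8},
    {"dr": [0.413, 0.455, 1.427], "delta_pos": [-0.163, -0.349, 0.099], "jaw": 0.8},
    {"dr": [0.413, 0.455, 1.427], "delta_pos": [-0.163, -0.349, 0.099], "jaw": 0.8},
    {"dr": [0.413, 0.455, 1.427], "delta_pos": [-0.163, -0.349, 0.099], "jaw": 0.8},
    {"dr": [0.413, 0.455, 1.427], "delta_pos": [-0.163, -0.349, 0.099], "jaw": 0.8},
    {"dr": [0.413, 0.455, 1.427], "delta_pos": [-0.163, -0.349, 0.099], "jaw": 0.8},
    {"dr": [0.413, 0.455, 1.427], "delta_pos": [-0.163, -0.349, 0.099], "jaw": 0.8},
    {"dr": [0.413, 0.455, 1.427], "delta_pos": [-0.163, -0.349, 0.099], "jaw": 0.8},
  ],
)

```text
t: 15.5
tool_pos: [0.622, -0.2269, 0.2981]
orientation: [0.604, 0.797, -0.001, -0.002]
force: [0.7, -0.1, 0.1]
opening: 0.0684
finger_force: 0.0
```

```bash
python3 look.py w7; python3 -c "
from h import *
go([.6215,-.227,.187],down(.273))"
```

```text
[ 0.622  -0.2269  0.2981] [ 0.6038  0.7972 -0.0007 -0.0016] [-0.3497  0.5896  0.2523  1.2369 -0.0004  0.9467] 15.5
[ 84. 242.  43.  88.] 0.92 [100.  71.  48.] [ 0.4336 -0.4196 -0.0647 -0.1543] 2.975720826089876
[255. 140.  44. 129.] 0.71 [103.  75.  51.] [ 0.6185 -0.2259  0.0145  0.2748] 0.26877835994627547
dr [-0.001 -0.     0.001] dp [-0.0002  0.0002  0.1134] t 15.6
```

play_rows(
  targets=[
    {"dr": [0, 0, 0], "delta_pos": [0.001, -0.002, 0.05], "jaw": 0.8},
    {"dr": [0, 0, 0], "delta_pos": [0.001, -0.002, 0.1], "jaw": 0.8},
    {"dr": [0, 0, 0], "delta_pos": [0.001, -0.002, 0.112], "jaw": 0.8},
    {"dr": [0, 0, 0], "delta_pos": [0.001, -0.002, 0.112], "jaw": 0.5},
    {"dr": [0, 0, 0], "delta_pos": [0.001, -0.002, 0.112], "jaw": 0.2},
    {"dr": [0, 0, 0], "delta_pos": [0.001, -0.002, 0.112], "jaw": 0.2},
    {"dr": [0, 0, 0], "delta_pos": [0.001, -0.002, 0.112], "jaw": 0.2},
    {"dr": [0, 0, 0], "delta_pos": [0.001, -0.002, 0.112], "jaw": 0.2},
    {"dr": [0, 0, 0], "delta_pos": [0.001, -0.002, 0.112], "jaw": 0.2},
  ],
)

```text
t: 16.5
tool_pos: [0.6206, -0.2269, 0.1923]
orientation: [0.604, 0.797, 0.0, 0.002]
force: [-1.2, 1.1, 7.7]
opening: 0.0311
finger_force: 50.5
```

play_rows(
  targets=[
    {"dr": [0, 0, 0], "delta_pos": [0, 0, -0.05], "jaw": 0.2},
    {"dr": [0, 0, 0], "delta_pos": [0, 0, -0.1], "jaw": 0.2},
    {"dr": [0, 0, 0], "delta_pos": [0, 0, -0.15], "jaw": 0.2},
    {"dr": [0, 0, 0], "delta_pos": [0, 0, -0.17], "jaw": 0.2},
    {"dr": [0, 0, 0], "delta_pos": [0, 0, -0.17], "jaw": 0.2},
  ],
)

```text
t: 17.0
tool_pos: [0.6203, -0.2266, 0.3654]
orientation: [0.604, 0.797, 0.001, 0.004]
force: [1.5, -0.3, -0.1]
opening: 0.0305
finger_force: 50.1
```

```bash
python3 look.py w8; python3 -c "
from h import *
go([.40,-.17,.36],placeR())"; python3 place.py 0 .07 .006 .175
```

```text
[ 0.6203 -0.2266  0.3654] [0.6042 0.7968 0.0012 0.0045] [-0.3502  0.5628  0.3773  1.3761 -0.0003  0.9472] 17.0
[243. 162.  74. 194.] 0.85 [95. 69. 47.] [ 0.6219 -0.2263  0.1875  0.2722] 0.4270210073127479
[58.  0. 64. 30.] 0.74 [171.  80.  66.] [ 0.2479 -0.0635 -0.1562 -1.5614] 1.2026248238499357
[178. 362.  15.  29.] 0.56 [169.  93.  29.] [ 0.5284 -1.0817 -0.4245 -0.1511] 0.32855774134877336
dr [-0.409 -0.452 -1.424] dp [ 0.1137 -0.1963 -0.0002] t 17.1
[0.4045 0.0126 0.2891]
dr [-0.409 -0.452 -1.424] dp [ 0.2884 -0.1428  0.0706] t 17.1
0.03030221197427795 [ 0.1124 -0.4775 -2.2032]
```

play_rows(
  targets=[
    {"dr": [0, 0, -0.7], "delta_pos": [0.114, -0.196, 0], "jaw": 0.2},
    {"dr": [0, 0, -0.7], "delta_pos": [0.114, -0.196, 0], "jaw": 0.2},
    {"dr": [0, 0, -0.7], "delta_pos": [0.114, -0.196, 0], "jaw": 0.2},
    {"dr": [0, 0, -0.7], "delta_pos": [0.114, -0.196, 0], "jaw": 0.2},
    {"dr": [-0.409, -0.452, -1.424], "delta_pos": [0.114, -0.196, 0], "jaw": 0.2},
    {"dr": [-0.409, -0.452, -1.424], "delta_pos": [0.288, -0.143, 0], "jaw": 0.2},
    {"dr": [-0.409, -0.452, -1.424], "delta_pos": [0.288, -0.143, 0], "jaw": 0.2},
    {"dr": [-0.409, -0.452, -1.424], "delta_pos": [0.288, -0.143, 0], "jaw": 0.2},
    {"dr": [-0.409, -0.452, -1.424], "delta_pos": [0.288, -0.143, 0], "jaw": 0.2},
    {"dr": [-0.409, -0.452, -1.424], "delta_pos": [0.288, -0.143, 0.03], "jaw": 0.2},
    {"dr": [-0.409, -0.452, -1.424], "delta_pos": [0.288, -0.143, 0.065], "jaw": 0.2},
    {"dr": [-0.409, -0.452, -1.424], "delta_pos": [0.288, -0.143, 0.065], "jaw": 0.2},
    {"dr": [-0.409, -0.452, -1.424], "delta_pos": [0.288, -0.143, 0.065], "jaw": 0.2},
    {"dr": [-0.409, -0.452, -1.424], "delta_pos": [0.288, -0.143, 0.065], "jaw": 0.2},
  ],
)

```text
t: 18.5
tool_pos: [0.4052, 0.0121, 0.2958]
orientation: [-0.079, 0.958, 0.024, 0.274]
force: [-0.0, 0.1, 0.4]
opening: 0.0302
finger_force: 50.1
```

```bash
python3 chk.py w9; python3 place.py 0 0 .006 .177
```

```text
[359. 133.  62. 143.] 0.81 in tray [ 0.0531  0.0802  0.014  -0.0026] 0.6823296553892391
[242. 163.  75. 196.] 0.79 in tray [ 0.06    0.      0.0881 -0.0048] 0.9655097255717777
[116. 102. 328. 302.] 0.44 in tray [0.0135 0.0599 0.1934 1.3923] 215.02953570423477
[0.4401 0.0186 0.2315]
dr [ 0.    -0.001 -0.002] dp [0.0041 0.0005 0.0733] t 18.6
0.03069621999165613 [-0.062   0.0061  0.0364]
```

play_rows(
  targets=[
    {"dr": [0, 0, 0], "delta_pos": [0.004, 0, 0.03], "jaw": 0.2},
    {"dr": [0, 0, 0], "delta_pos": [0.004, 0, 0.055], "jaw": 0.2},
    {"dr": [0, 0, 0], "delta_pos": [0.004, 0, 0.067], "jaw": 0.2},
    {"dr": [0, 0, 0], "delta_pos": [0.004, 0, 0.072], "jaw": 0.2},
    {"dr": [0, 0, 0], "delta_pos": [0.004, 0, 0.075], "jaw": 0.2},
    {"dr": [0, 0, 0], "delta_pos": [0.004, 0, 0.076], "jaw": 0.2},
    {"dr": [0, 0, 0], "delta_pos": [0.007, 0, 0.076], "jaw": 0.2},
  ],
)

```text
t: 19.3
tool_pos: [0.44, 0.0181, 0.229]
orientation: [-0.08, 0.957, 0.024, 0.277]
force: [0.9, 2.5, 21.1]
opening: 0.0311
finger_force: 59.0
```

```bash
python3 place.py 0 0 0 .177
```

```text
[0.4351 0.0177 0.2283]
dr [ 0.001  0.004 -0.001] dp [ 0.0045  0.0004 -0.002 ] t 19.3
0.031128564360111625 [ 0.895   2.4559 21.0544]
```

play_rows(
  targets=[
    {"dr": [0, 0, 0], "delta_pos": [0.002, 0, -0.002], "jaw": 0.2},
    {"dr": [0, 0, 0], "delta_pos": [0.005, 0, -0.002], "jaw": 0.2},
    {"dr": [0, 0, 0], "delta_pos": [0.007, 0, -0.002], "jaw": 0.2},
    {"dr": [0, 0, 0], "delta_pos": [0.007, 0, -0.002], "jaw": 0.2},
  ],
)

```text
t: 19.7
tool_pos: [0.4357, 0.0173, 0.2287]
orientation: [-0.08, 0.956, 0.024, 0.28]
force: [19.5, 7.3, 8.1]
opening: 0.0308
finger_force: 56.3
```

```bash
python3 place.py 0 0 0 .177
```

```text
[0.4351 0.0177 0.2283]
dr [ 0.001  0.01  -0.   ] dp [0.0006 0.0005 0.0001] t 19.7
0.030771645119327 [19.5423  7.2643  8.1302]
```

play_rows(
  targets=[
    {"dr": [0, 0, 0], "delta_pos": [-0.003, 0, 0], "jaw": 0.2},
    {"dr": [0, 0, 0], "delta_pos": [-0.003, 0, 0], "jaw": 0.55},
    {"dr": [0, 0, 0], "delta_pos": [-0.003, 0, 0], "jaw": 0.55},
    {"dr": [0, 0, 0], "delta_pos": [-0.003, 0, 0], "jaw": 0.55},
    {"dr": [0, 0, 0], "delta_pos": [-0.003, 0, -0.03], "jaw": 0.55},
    {"dr": [0, 0, 0], "delta_pos": [-0.003, 0, -0.08], "jaw": 0.8},
    {"dr": [0, 0, 0], "delta_pos": [-0.003, 0, -0.11], "jaw": 1},
    {"dr": [0, 0, 0], "delta_pos": [-0.003, 0, -0.11], "jaw": 1},
  ],
)

```text
t: 20.5
tool_pos: [0.3758, 0.0073, 0.3222]
orientation: [-0.08, 0.957, 0.023, 0.277]
force: [1.2, 0.6, 0.5]
opening: 0.0856
finger_force: 0.0
```

```bash
python3 chk.py w10; python3 -c "
from h import *
print(manip.get_state()['tool_pos'])
go([.48,-.365,.31],down(-.02))"
```

```text
[258. 145.  44. 121.] 0.6 in tray [ 0.0544  0.0007  0.0106 -0.0018] 1.582182908094584
[348. 142.  53. 121.] 0.6 in tray [ 0.0536  0.0801  0.0127 -0.0051] 1.427590034785048
[0.3762 0.0074 0.3191]
dr [0.491 0.405 1.707] dp [-0.0295 -0.3845  0.0287] t 20.6
```

play_rows(
  targets=[
    {"dr": [0.491, 0.405, 1.707], "delta_pos": [-0.03, -0.385, 0.029], "jaw": 0.9},
    {"dr": [0.491, 0.405, 1.707], "delta_pos": [-0.03, -0.385, 0.029], "jaw": 0.9},
    {"dr": [0.491, 0.405, 1.707], "delta_pos": [-0.03, -0.385, 0.029], "jaw": 0.9},
    {"dr": [0.491, 0.405, 1.707], "delta_pos": [-0.03, -0.385, 0.029], "jaw": 0.9},
    {"dr": [0.491, 0.405, 1.707], "delta_pos": [-0.03, -0.385, 0.029], "jaw": 0.9},
    {"dr": [0.491, 0.405, 1.707], "delta_pos": [-0.03, -0.385, 0.029], "jaw": 0.9},
    {"dr": [0.491, 0.405, 1.707], "delta_pos": [-0.03, -0.385, 0.029], "jaw": 0.9},
    {"dr": [0.491, 0.405, 1.707], "delta_pos": [-0.03, -0.385, 0.029], "jaw": 0.9},
    {"dr": [0.491, 0.405, 1.707], "delta_pos": [-0.03, -0.385, 0.029], "jaw": 0.9},
    {"dr": [0.491, 0.405, 1.707], "delta_pos": [-0.03, -0.385, 0.029], "jaw": 0.9},
    {"dr": [0.491, 0.405, 1.707], "delta_pos": [-0.03, -0.385, 0.029], "jaw": 0.9},
    {"dr": [0.491, 0.405, 1.707], "delta_pos": [-0.03, -0.385, 0.029], "jaw": 0.9},
    {"dr": [0.491, 0.405, 1.707], "delta_pos": [-0.03, -0.385, 0.029], "jaw": 0.9},
    {"dr": [0.491, 0.405, 1.707], "delta_pos": [-0.03, -0.385, 0.029], "jaw": 0.9},
  ],
)

```text
t: 22.0
tool_pos: [0.4811, -0.3653, 0.3077]
orientation: [0.713, 0.701, -0.001, -0.001]
force: [0.3, 0.4, -0.5]
opening: 0.0768
finger_force: 0.0
```

```bash
python3 look.py w11; python3 -c "
from h import *
go([.48,-.365,.187],down(-.02))"
```

```text
[ 0.4811 -0.3653  0.3077] [ 0.713   0.7012 -0.0007 -0.0013] [-0.6492  0.4615  0.0689  1.181  -0.0011  0.9384] 22.0
[252. 144.  43. 126.] 0.89 [99. 71. 48.] [ 0.4762 -0.3687  0.0135 -0.0191] 0.23548247992667298
[348. 331.  23.  28.] 0.84 [100.  52.  19.] [ 0.7717 -1.1237 -0.6329 -0.1695] 0.6331767387979327
dr [-0.002  0.     0.003] dp [ 0.0002 -0.0007  0.1216] t 22.1
```

play_rows(
  targets=[
    {"dr": [0, 0, 0], "delta_pos": [-0.003, -0.004, 0.05], "jaw": 0.9},
    {"dr": [0, 0, 0], "delta_pos": [-0.003, -0.004, 0.1], "jaw": 0.9},
    {"dr": [0, 0, 0], "delta_pos": [-0.003, -0.004, 0.121], "jaw": 0.9},
    {"dr": [0, 0, 0], "delta_pos": [-0.003, -0.004, 0.121], "jaw": 0.5},
    {"dr": [0, 0, 0], "delta_pos": [-0.003, -0.004, 0.121], "jaw": 0.2},
    {"dr": [0, 0, 0], "delta_pos": [-0.003, -0.004, 0.121], "jaw": 0.2},
    {"dr": [0, 0, 0], "delta_pos": [-0.003, -0.004, 0.121], "jaw": 0.2},
    {"dr": [0, 0, 0], "delta_pos": [-0.003, -0.004, 0.121], "jaw": 0.2},
    {"dr": [0, 0, 0], "delta_pos": [-0.003, -0.004, 0.121], "jaw": 0.2},
    {"dr": [0, 0, 0], "delta_pos": [-0.003, -0.004, 0.121], "jaw": 0.2},
    {"dr": [0, 0, 0], "delta_pos": [-0.003, -0.004, 0.07], "jaw": 0.2},
    {"dr": [0, 0, 0], "delta_pos": [-0.003, -0.004, 0.02], "jaw": 0.2},
    {"dr": [0, 0, 0], "delta_pos": [-0.003, -0.004, -0.03], "jaw": 0.2},
    {"dr": [0, 0, 0], "delta_pos": [-0.003, -0.004, -0.05], "jaw": 0.2},
    {"dr": [0, 0, 0], "delta_pos": [-0.003, -0.004, -0.05], "jaw": 0.2},
  ],
)

```text
t: 23.6
tool_pos: [0.4775, -0.3686, 0.3647]
orientation: [0.714, 0.7, -0.0, 0.003]
force: [0.8, 0.1, -1.5]
opening: 0.0307
finger_force: 50.3
```

```bash
python3 look.py w12; python3 place.py -.076 .08 .006 .175
```

```text
[ 0.4775 -0.3686  0.3647] [ 0.7139  0.7002 -0.0001  0.0034] [-0.6571  0.4344  0.1723  1.3019 -0.0012  0.9331] 23.6
[354. 293.  20.  70.] 0.73 [130.  67.  21.] [ 0.5798 -0.5291  0.0269  0.1456] 3.5884568543355746
[240. 165.  78. 201.] 0.7 [93. 67. 46.] [ 0.4785 -0.3697  0.1896 -0.017 ] 0.32463367063820897
[ 0.412  -0.0633  0.2976]
dr [-0.492 -0.406 -1.706] dp [ 0.3037 -0.0709  0.0622] t 23.7
0.030873419886104692 [-0.4839 -0.0587 -1.3637]
```

play_rows(
  targets=[
    {"dr": [-0.492, -0.406, -1.706], "delta_pos": [0.304, -0.071, 0], "jaw": 0.2},
    {"dr": [-0.492, -0.406, -1.706], "delta_pos": [0.304, -0.071, 0], "jaw": 0.2},
    {"dr": [-0.492, -0.406, -1.706], "delta_pos": [0.304, -0.071, 0], "jaw": 0.2},
    {"dr": [-0.492, -0.406, -1.706], "delta_pos": [0.304, -0.071, 0], "jaw": 0.2},
    {"dr": [-0.492, -0.406, -1.706], "delta_pos": [0.304, -0.071, 0], "jaw": 0.2},
    {"dr": [-0.492, -0.406, -1.706], "delta_pos": [0.304, -0.071, 0], "jaw": 0.2},
    {"dr": [-0.492, -0.406, -1.706], "delta_pos": [0.304, -0.071, 0], "jaw": 0.2},
    {"dr": [-0.492, -0.406, -1.706], "delta_pos": [0.304, -0.071, 0], "jaw": 0.2},
    {"dr": [-0.492, -0.406, -1.706], "delta_pos": [0.304, -0.071, 0.03], "jaw": 0.2},
    {"dr": [-0.492, -0.406, -1.706], "delta_pos": [0.304, -0.071, 0.062], "jaw": 0.2},
    {"dr": [-0.492, -0.406, -1.706], "delta_pos": [0.304, -0.071, 0.062], "jaw": 0.2},
    {"dr": [-0.492, -0.406, -1.706], "delta_pos": [0.304, -0.071, 0.062], "jaw": 0.2},
    {"dr": [-0.492, -0.406, -1.706], "delta_pos": [0.304, -0.071, 0.062], "jaw": 0.2},
    {"dr": [-0.492, -0.406, -1.706], "delta_pos": [0.304, -0.071, 0.062], "jaw": 0.2},
  ],
)

```text
t: 25.1
tool_pos: [0.4113, -0.0629, 0.2969]
orientation: [-0.078, 0.958, 0.024, 0.274]
force: [0.4, 0.5, -1.3]
opening: 0.0308
finger_force: 50.3
```

```bash
python3 chk.py w13; python3 place.py -.076 0 .006 .175
```

```text
[242. 168.  75. 199.] 0.86 in tray [ 0.0566 -0.0749  0.095  -0.0046] 1.3863336303964715
[356. 147.  60. 132.] 0.68 in tray [ 0.0543  0.0041  0.0106 -0.0078] 0.9557633532649845
[ 0.4539 -0.0562  0.2298]
dr [ 0.    -0.003 -0.005] dp [-0.0005 -0.0005  0.0799] t 25.2
0.030736807515969373 [ 0.1826  0.6827 -1.0423]
```

play_rows(
  targets=[
    {"dr": [0, 0, -0.005], "delta_pos": [0, 0, 0.03], "jaw": 0.2},
    {"dr": [0, 0, -0.005], "delta_pos": [0, 0, 0.06], "jaw": 0.2},
    {"dr": [0, 0, -0.005], "delta_pos": [0, 0, 0.073], "jaw": 0.2},
    {"dr": [0, 0, -0.005], "delta_pos": [0, 0, 0.079], "jaw": 0.2},
    {"dr": [0, 0, -0.005], "delta_pos": [0, 0, 0.082], "jaw": 0.2},
    {"dr": [0, 0, -0.005], "delta_pos": [0, 0, 0.083], "jaw": 0.2},
    {"dr": [0, 0, -0.005], "delta_pos": [0.003, 0, 0.083], "jaw": 0.2},
  ],
)

```text
t: 25.9
tool_pos: [0.4537, -0.0556, 0.2275]
orientation: [-0.082, 0.957, 0.023, 0.277]
force: [0.7, 2.5, 13.7]
opening: 0.0308
finger_force: 58.7
```

```bash
python3 place.py -.076 0 0 .175
```

```text
[ 0.4489 -0.057   0.2266]
dr [0.001 0.003 0.003] dp [ 0.0047 -0.0006 -0.0019] t 25.9
0.030783045390351964 [ 0.7343  2.5141 13.6529]
```

play_rows(
  targets=[
    {"dr": [0, 0, 0], "delta_pos": [0.002, 0, -0.001], "jaw": 0.2},
    {"dr": [0, 0, 0], "delta_pos": [0.005, 0, -0.001], "jaw": 0.2},
    {"dr": [0, 0, 0], "delta_pos": [0.007, 0, -0.001], "jaw": 0.2},
    {"dr": [0, 0, 0], "delta_pos": [0.007, 0, -0.001], "jaw": 0.2},
  ],
)

```text
t: 26.3
tool_pos: [0.4491, -0.0567, 0.2257]
orientation: [-0.083, 0.957, 0.023, 0.279]
force: [14.3, 9.1, 9.9]
opening: 0.0305
finger_force: 57.3
```

```bash
python3 place.py -.076 0 0 .175
```

```text
[ 0.4489 -0.057   0.2266]
dr [0.001 0.007 0.004] dp [-0.0003 -0.0003 -0.0009] t 26.3
0.03050234657193853 [14.2913  9.148   9.9133]
```

play_rows(
  targets=[
    {"dr": [0, 0, 0], "delta_pos": [-0.003, 0, 0], "jaw": 0.2},
    {"dr": [0, 0, 0], "delta_pos": [-0.003, 0, 0], "jaw": 0.55},
    {"dr": [0, 0, 0], "delta_pos": [-0.003, 0, 0], "jaw": 0.55},
    {"dr": [0, 0, 0], "delta_pos": [-0.003, 0, 0], "jaw": 0.55},
    {"dr": [0, 0, 0], "delta_pos": [-0.003, 0, -0.03], "jaw": 0.55},
    {"dr": [0, 0, 0], "delta_pos": [-0.003, 0, -0.08], "jaw": 0.55},
    {"dr": [0, 0, 0], "delta_pos": [-0.003, 0.076, -0.13], "jaw": 0},
    {"dr": [0, 0, 0], "delta_pos": [-0.003, 0.076, -0.16], "jaw": 0},
    {"dr": [0, 0, 0], "delta_pos": [-0.003, 0.076, -0.16], "jaw": 0},
    {"dr": [0, 0, 0], "delta_pos": [-0.003, 0.076, -0.16], "jaw": 0},
  ],
)

```text
t: 27.3
tool_pos: [0.3518, 0.0047, 0.3615]
orientation: [-0.083, 0.957, 0.023, 0.276]
force: [0.5, -0.8, 0.1]
opening: -0.0001
finger_force: 0.0
```

```bash
python3 chk.py w14
python3 - <<'E'
from h import *
P=placeR()
for x,z in((.21,.13),(.21,.062)):
    go(tray([x,0,z])-P.apply([0,0,.173]),P); 
s=manip.get_state();print(s["opening"],s["tool_pos"])
for th in(1.3,1.4,1.5,1.6): print(th,[wproj(tray([.174-.062*np.cos(th),y,.024+.062*np.sin(th)]),s).round(1).tolist() for y in(-.039,.039)])
E
```

```text
[264. 137.  34. 106.] 0.88 in tray [ 0.0528  0.0009  0.0142 -0.0046] 0.9822309873244404
[175. 136.  43. 108.] 0.79 in tray [ 0.0538 -0.0779  0.0086  0.0075] 0.38152497512366956
[337. 134.  47. 105.] 0.57 in tray [ 0.0539  0.0802  0.0096 -0.0047] 0.7076383930255954
dr [ 0.001 -0.002  0.004] dp [-0.1616 -0.0009  0.0453] t 27.4
dr [ 0.001 -0.002  0.004] dp [-0.1617 -0.001   0.1133] t 27.4
0.00010043326920028257 [0.3523 0.004  0.3593]
1.3 [[234.9, 322.5], [320.3, 322.8]]
1.4 [[235.2, 328.4], [320.0, 328.7]]
1.5 [[235.6, 333.9], [319.6, 334.2]]
1.6 [[236.0, 338.8], [319.2, 339.1]]
```

View pics/w14.png

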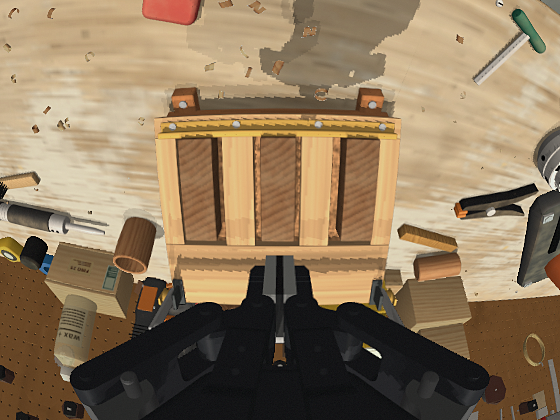

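play_rows(
  targets=[
    {"dr": [0, 0, 0], "delta_pos": [-0.05, -0.001, 0], "jaw": 0},
    {"dr": [0, 0, 0], "delta_pos": [-0.1, -0.001, 0], "jaw": 0},
    {"dr": [0, 0, 0], "delta_pos": [-0.15, -0.001, 0], "jaw": 0},
    {"dr": [0, 0, 0], "delta_pos": [-0.165, -0.001, 0.01], "jaw": 0},
    {"dr": [0, 0, 0], "delta_pos": [-0.165, -0.001, 0.045], "jaw": 0},
    {"dr": [0, 0, 0], "delta_pos": [-0.165, -0.001, 0.08], "jaw": 0},
    {"dr": [0, 0, 0], "delta_pos": [-0.165, -0.001, 0.108], "jaw": 0},
    {"dr": [0, 0, 0], "delta_pos": [-0.165, -0.001, 0.113], "jaw": 0},
  ],
)

```text
t: 28.2
tool_pos: [0.5495, 0.0365, 0.3461]
orientation: [-0.082, 0.959, 0.023, 0.271]
force: [-0.7, -0.1, 0.0]
opening: -0.0
finger_force: 0.0
```

```bash
cat > tip.py <<'E'
from h import *
s=manip.get_state(); r=R.from_quat(s["orientation"]); print("tip in tray",TR.inv().apply(r.apply([0,0,.173])+s["tool_pos"]-TO),"F tray",TR.inv().apply(s["force"]),s["t"],s["joints"]); go(s["tool_pos"],placeR(),s)
E
python3 tip.py
```

```text
tip in tray [ 0.2092 -0.0004  0.0582] F tray [-0.563  -0.0198  0.3644] 28.2 [ 0.0502  0.0649 -0.4666  0.4915  0.0626 -0.1029]
dr [ 0.001 -0.009  0.003] dp [0. 0. 0.] t 28.2
```

Push the bar towards the low end with the finger side (tool +x), to tip x ≈ 0.15.

play_rows(
  targets=[
    {"dr": [0, -0.009, 0.003], "delta_pos": [0.01, 0, 0], "jaw": 0},
    {"dr": [0, -0.009, 0.003], "delta_pos": [0.02, 0, 0], "jaw": 0},
    {"dr": [0, -0.009, 0.003], "delta_pos": [0.028, 0, 0], "jaw": 0},
    {"dr": [0, -0.009, 0.003], "delta_pos": [0.036, 0, 0.002], "jaw": 0},
    {"dr": [0, -0.009, 0.003], "delta_pos": [0.044, 0, 0.005], "jaw": 0},
    {"dr": [0, -0.009, 0.003], "delta_pos": [0.052, 0, 0.008], "jaw": 0},
    {"dr": [0, -0.009, 0.003], "delta_pos": [0.06, 0, 0.01], "jaw": 0},
    {"dr": [0, -0.009, 0.003], "delta_pos": [0.06, 0, 0.01], "jaw": 0},
  ],
)

```text
t: 29.0
tool_pos: [0.5034, 0.0293, 0.3101]
orientation: [-0.081, 0.957, 0.024, 0.278]
force: [0.3, 0.2, -0.8]
opening: -0.0003
finger_force: 0.0
```

```bash
python3 tip.py
python3 - <<'E'
from h import *
im=viewer.get_image("side"); 
for d in viewer.mark_of("side","keeper_bar")[:3]: print(np.round(d["at"][::-1],1),d["score"])
for th in(.4,.6,.7,.8,.9,1.,1.1,1.3,1.5): print(th,proj("side",tray([.174-.062*np.cos(th),0,.024+.062*np.sin(th)])))
cv2.imwrite("pics/s2.png",cv2.resize(im[170:270,200:320,::-1],None,fx=5,fy=5,interpolation=2))
E
```

```text
tip in tray [0.1531 0.0002 0.0525] F tray [-0.1154  0.1284 -0.8459] 29.0 [ 0.0383 -0.0021 -0.6411  0.3698  0.0704 -0.1101]
dr [0.001 0.006 0.001] dp [0. 0. 0.] t 29.0
[266.4 201.3] 0.48
[354.  287.5] 0.46
0.4 [265.213  206.4821]
0.6 [264.989  204.2579]
0.7 [265.0384 203.0338]
0.8 [265.1962 201.7515]
0.9 [265.4613 200.4243]
1.0 [265.8314 199.0663]
1.1 [266.3029 197.6921]
1.3 [267.5303 194.9544]
1.5 [269.092 192.33 ]
```

View pics/s2.png

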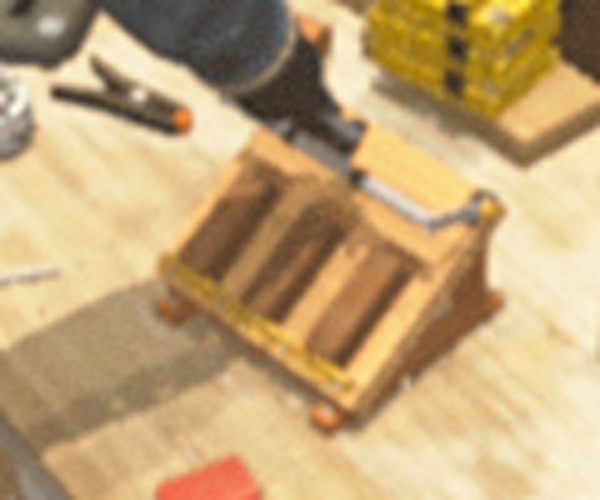

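play_rows(
  targets=[
    {"dr": [0, 0, 0], "delta_pos": [-0.005, 0, 0], "jaw": 0},
    {"dr": [0, 0, 0], "delta_pos": [-0.005, 0, -0.03], "jaw": 0},
    {"dr": [0, 0, 0], "delta_pos": [-0.005, 0, -0.045], "jaw": 0},
    {"dr": [0, 0, 0], "delta_pos": [0.011, 0, -0.045], "jaw": 0},
    {"dr": [0, 0, 0], "delta_pos": [0.012, 0, -0.035], "jaw": 0},
    {"dr": [0, 0, 0], "delta_pos": [0.013, 0, -0.025], "jaw": 0},
    {"dr": [0, 0, 0], "delta_pos": [0.0195, 0, -0.018], "jaw": 0},
    {"dr": [0, 0, 0], "delta_pos": [0.025, 0, -0.011], "jaw": 0},
    {"dr": [0, 0, 0], "delta_pos": [0.029, 0, -0.003], "jaw": 0},
    {"dr": [0, 0, 0], "delta_pos": [0.032, 0, 0.006], "jaw": 0},
    {"dr": [0, 0, 0], "delta_pos": [0.034, 0, 0.013], "jaw": 0},
    {"dr": [0, 0, 0], "delta_pos": [0.034, 0, 0.018], "jaw": 0},
  ],
)

```text
t: 30.3
tool_pos: [0.4857, 0.0263, 0.2769]
orientation: [-0.081, 0.957, 0.024, 0.279]
force: [-0.8, -0.7, -0.0]
opening: -0.0001
finger_force: 0.3
```

```bash
python3 tip.py
```

```text
tip in tray [0.1205 0.0001 0.0339] F tray [-0.7869 -0.5748  0.4648] 30.3 [ 0.0325  0.0002 -0.7352  0.2727  0.0735 -0.115 ]
dr [0.001 0.007 0.001] dp [0. 0. 0.] t 30.3
```

play_rows(
  targets=[
    {"dr": [0, 0, 0], "delta_pos": [0, 0, 0.002], "jaw": 0},
    {"dr": [0, 0, 0], "delta_pos": [0, 0, 0.004], "jaw": 0},
    {"dr": [0, 0, 0], "delta_pos": [0, 0, 0.005], "jaw": 0},
    {"dr": [0, 0, 0], "delta_pos": [0, 0, 0.005], "jaw": 0},
  ],
)

```text
t: 30.7
tool_pos: [0.4877, 0.0265, 0.2748]
orientation: [-0.081, 0.956, 0.024, 0.279]
force: [-50.5, -7.4, 50.2]
opening: -0.0002
finger_force: 31.0
```

```bash
python3 tip.py
```

```text
tip in tray [0.1213 0.     0.0311] F tray [-16.5617   1.1256  69.5927] 30.7 [ 0.0331  0.0065 -0.7357  0.2644  0.0731 -0.1143]
dr [0.001 0.008 0.001] dp [0. 0. 0.] t 30.7
```

play_rows(
  targets=[
    {"dr": [0, 0, 0], "delta_pos": [0, 0, -0.01], "jaw": 0},
    {"dr": [0, 0, 0], "delta_pos": [0, 0, -0.05], "jaw": 0},
    {"dr": [0, 0, 0], "delta_pos": [0.04, 0, -0.1], "jaw": 0},
    {"dr": [0, 0, 0], "delta_pos": [0.08, 0, -0.14], "jaw": 0},
    {"dr": [0, 0, 0], "delta_pos": [0.08, 0, -0.14], "jaw": 0},
    {"dr": [0, 0, 0], "delta_pos": [0.08, 0, -0.14], "jaw": 0},
  ],
)

```text
t: 31.3
tool_pos: [0.3461, 0.0024, 0.3497]
orientation: [-0.081, 0.956, 0.024, 0.28]
force: [1.0, 0.3, 0.5]
opening: 0.0001
finger_force: 0.0
```

```bash
python3 chk.py w15
python3 - <<'E'
from h import *
s=manip.get_state();print(s["tool_pos"],s["t"],s["force"])
for th in(0,.1,.2): print(th,[wproj(tray([.174-.062*np.cos(th),y,.024+.062*np.sin(th)]),s).round(1).tolist() for y in(-.039,.039)])
E
```

```text
[176. 146.  47. 110.] 0.87 in tray [ 0.0555 -0.0785  0.0063  0.0123] 0.13834922835064845
[340. 146.  46. 107.] 0.83 in tray [ 0.0551  0.0806  0.0095 -0.0004] 1.0447364071947813
[264. 147.  34. 108.] 0.62 in tray [ 0.0555  0.0007  0.0084 -0.0007] 0.9750086573821637
[0.348  0.0026 0.3492] 31.4 [-0.0151 -0.4593  0.5953]
0 [[240.0, 257.4], [317.8, 257.5]]
0.1 [[239.3, 260.7], [318.5, 260.7]]
0.2 [[238.7, 264.5], [319.1, 264.5]]
```

View pics/w15.png

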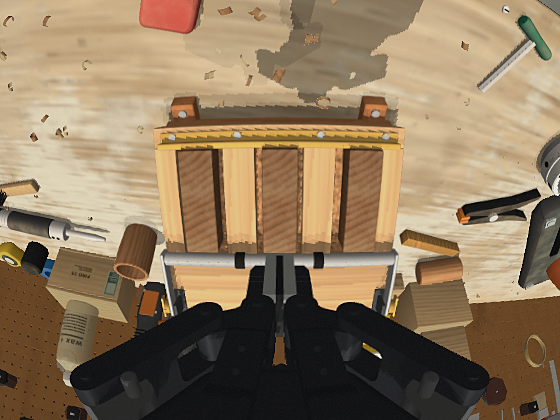

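```bash
python3 -c "
from h import *
print(ticket.job_done())"
```

```text
the job is handed in; nothing more can be done
None
```

The job is handed in at about 31 s of the 72 s: the three walnut blanks lie in their pockets pushed down against the brass stop, the keeper bar is swung down to its end behind them, and the arm is clear. The last wrist picture and the contact forces agree with this, but the hand-in returned no verdict.

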